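# Hook sample canisters out of a deep storage block

## Task

Lift the dust cover off the storage block and lay it flat on the desk; take the pull hook off its stand and use it to draw every sample canister that is there up out of its deep bore by its wire bail (do not reach into the bores with the fingers), and stand all of them upright inside the instrument tray. Then hang the pull hook back on the two prongs of its stand and put the dust cover back squarely on the block, lined up with it so that all bores are covered.

Things in the scene. Friction and masses are not known exactly. Their poses are not given: they have to be found in the camera images.
- storage_block: fixed white block 84 (x) x 214 (y) x 105 mm high, long side across the robot's view, with three round vertical bores 60 mm wide and 95 mm deep (floors 10 mm above the desk) at its y = -68, 0, +68 mm. Origin: centre of the underside, on the desk; z up. The desk in front of it, on the robot's side, is free to lay the cover on (cover's middle about 135 mm from the block's)
- canister_1: sample canister: aluminium cylinder 51 mm across, 28 high, 0.1 kg, with an upright bail of 4 mm steel wire: legs 20 mm either side of the axis, flat top 12 mm long, its underside 56 and its top 60 mm above the base. Origin: centre of the underside; z up; the bail lies in the y-z plane (look through it along x). Starts upright on the floor of a bore. None: absent, bore empty
- canister_2: sample canister: aluminium cylinder 51 mm across, 28 high, 0.1 kg, with an upright bail of 4 mm steel wire: legs 20 mm either side of the axis, flat top 12 mm long, its underside 56 and its top 60 mm above the base. Origin: centre of the underside; z up; the bail lies in the y-z plane (look through it along x). Starts upright on the floor of a bore. None: absent, bore empty
- canister_3: sample canister: aluminium cylinder 51 mm across, 28 high, 0.1 kg, with an upright bail of 4 mm steel wire: legs 20 mm either side of the axis, flat top 12 mm long, its underside 56 and its top 60 mm above the base. Origin: centre of the underside; z up; the bail lies in the y-z plane (look through it along x). Starts upright on the floor of a bore. None: absent, bore empty
- dust_cover: loose dust cover, 0.22 kg: grey plate 86 (x) x 216 (y) x 6 mm with a black grip bar in the middle, 60 mm long along x, 16 mm thick along y, from 6 to 38 mm above the underside. Origin: centre of the underside; z up. Starts on top of the block, hiding the bores
- pull_hook: pull hook, 0.14 kg, upright. Steel collar plate 40 (x) x 52 (y) mm from 0 to 6 mm above the origin; on it a wooden handle 28 (x) x 18 (y) mm, up to 56 mm. Below, a shaft of 5 mm steel wire runs 100 mm down, bends 12 mm to +x, turns up 10 mm (centre lines). Origin: centre of the collar's underside, on the shaft's axis; z up. Starts hung on the prongs by its collar, hook tip towards the post
- hook_bend (a point): on the pull hook: middle of its bottom bend, on the wire's centre line, 6 mm from the shaft's axis towards the tip, 100 mm below the collar's underside. The turned-up tip ends 12.5 mm above this point; 7 mm are free between shaft and tip. Axes as the pull hook's
- hook_stand: fixed steel stand, left or right of the block (tray on the other side): base 110 x 90 x 10 mm (x = -45 to 65), post plate at x = 42 to 54 mm, 147 high, and two level prongs 8 mm thick at y = -16 and 16 mm from the post to x = -28 mm, where they turn up to 149 mm above the desk. Origin on the desk, z up, -x side open, towards the robot
- hang_point (a point): on the stand: where the hung pull hook's origin belongs, midway between the prongs (24 mm free gap) at the height of their upper side, 140 mm above the desk. The hook comes off by lifting it at least 15 mm, then drawing it to the stand's -x; it goes on the reverse way
- instrument_tray: loose steel tray, 0.6 kg, 121 (x) x 215 (y) mm, long side pointing away from the robot, rim 15 mm high, floor 2 mm above its underside. Origin: centre of the underside; z up

How it is judged:
On the way, in this order (a step that is already met when the one before it is completed fails the run):
1. the dust cover lies flat on the desk, off the block (height (world z) of dust_cover below 0.03 m and angle between dust_cover's own z axis and vertical below 0.2 rad and horizontal distance between dust_cover and storage_block above 0.08 m and linear speed of dust_cover below 0.05 m/s), for 0.2 s.
2. every canister that is there stands upright on the floor of the instrument tray (x of canister_1 in the frame of instrument_tray between -0.036 and 0.036 m and y of canister_1 in the frame of instrument_tray between -0.084 and 0.084 m and z of canister_1 in the frame of instrument_tray between -0.005 and 0.012 m and angle between each of canister_1, canister_2, canister_3's own z axis and vertical below 0.2 rad and x of canister_2 in the frame of instrument_tray between -0.036 and 0.036 m and y of canister_2 in the frame of instrument_tray between -0.084 and 0.084 m and z of canister_2 in the frame of instrument_tray between -0.005 and 0.012 m and x of canister_3 in the frame of instrument_tray between -0.036 and 0.036 m and y of canister_3 in the frame of instrument_tray between -0.084 and 0.084 m and z of canister_3 in the frame of instrument_tray between -0.005 and 0.012 m), for 0.2 s.
At the end, for the whole second after the job is handed in: Canisters upright in the tray (tilt under 0.2 rad, bases within 12 mm of its underside, axes within 36 mm in x, 84 mm in y); hook hanging on the prongs, origin at z 132 to 146, y within 12, x -20 to 35 mm of the stand; cover flat on the block within 15 mm and 0.12 rad; all at rest (all of step 2 and linear speed of each of canister_1, canister_2, canister_3, pull_hook, dust_cover below 0.03 m/s and x of pull_hook in the frame of hook_stand between -0.02 and 0.035 m and y of pull_hook in the frame of hook_stand between -0.012 and 0.012 m and z of pull_hook in the frame of hook_stand between 0.132 and 0.146 m and angle between pull_hook's own z axis and vertical below 0.12 rad and horizontal distance between dust_cover and storage_block below 0.015 m and angle between the y axis of dust_cover and the y axis of storage_block, either way round below 0.12 rad and angle between dust_cover's own z axis and vertical below 0.06 rad and z of dust_cover in the frame of storage_block between 0.1 and 0.11 m); the robot touches nothing.
It fails at once if the fingers touch a canister while it is inside the block ((contact force between the fingers and canister_1 above 0.5 N and z of canister_1 in the frame of storage_block below 0.1 m and horizontal distance between canister_1 and storage_block below 0.11 m) or (contact force between the fingers and canister_2 above 0.5 N and z of canister_2 in the frame of storage_block below 0.1 m and horizontal distance between canister_2 and storage_block below 0.11 m) or (contact force between the fingers and canister_3 above 0.5 N and z of canister_3 in the frame of storage_block below 0.1 m and horizontal distance between canister_3 and storage_block below 0.11 m)).
Of canister_1, canister_2, canister_3 only 2 to 3 are there at a start; the rules pass over those that are not, and their reading is None.
At some moment in a run one of dust_cover, instrument_tray may be knocked a few centimetres aside while the robot is not near it.
It also fails if it takes over 210 s, if anything falls off the work surface, if the arm or the gripper's body presses on something with over 40 N, if the wrist force passes 120 N, or if a joint passes its speed limit or range.

## Robot

A 6-joint arm with a two-finger parallel gripper is mounted at the origin on a cart in front of the work surface, level with it; the furniture and walls round the work are solid. World frame = base frame: x ahead of the robot, y to its left, z up, the work surface at z = 0. Lengths are in m, angles in rad, forces in N, time in s.
With the tool pointing down it reaches from about 0.325 to 0.775 m from the base axis. Payload 9.3 kg.
Tool frame: the origin (TCP) lies on the centre line of the jaws, within the pads' length; the fingertips stand 17 mm ahead of it and the grasp point (between the pads) lies 2 mm behind it (env.tip_reach is the distance from the TCP to the fingertips, in m); z points along the fingers, x is the direction in which the jaws open and shut, and the axes are right-handed (so a half turn about z gives the same grasp; the last joint's range is limited). The gripper opens to 85 mm and grips with 20 to 120 N. Pads are 22 mm wide; open, the fingers measure 114 mm over their backs; the gripper's body (76 mm by 85 mm) begins 54 mm behind the grasp point. The pads swing forward as they close: fully open they stand 13 mm farther back than shut.
Start: joints at [-1.478, 0.259, 0.021, 1.334, 0, 1.418], TCP at [0.134, -0.533, 0.214] pointing down, gripper open.
Joint ranges: [-3.04, 3.04], [-0.91, 1.82], [-1.04, 1.36], [-1.92, 1.95], [-1.52, 1.45], [-3.14, 3.14]. Speed limits (rad/s): [2.22, 2.22, 2.79, 3.14, 3.14, 3.14].

## Interface

Orientations are given as a unit quaternion [x, y, z, w].
In Python, from bench import env gives the robot as it stands.
- The arm moves only by the tool carry_out, never from a script. Its argument "plan" is one flat list of numbers, 4 for each row, row after row: the shift along the tool's x, y, z in m, then the turn about the tool's z in degrees. A call has 1 to 20 rows; each row shifts and turns the pose as measured when the row begins, along the tool's axes as they then stand; what a row does not reach is not made up. A row lasts 1/10 s, in which the tool goes at most 50 mm and 8.59 degrees, less where a joint would pass 70% of its speed; a pose out of reach is approached as far as the arm can. A call with a gripper value outside its range is refused whole. "gripper" is the opening, from 0 (shut) to 1 (fully open), set as the call begins (left out, the last holds). The fingers move at their own pace and stop on an object; "squeeze" is the grip in N (left out, the last holds). Time passes only in rows, so rows that do not move let the fingers close. It gives the time, the measured TCP pose, the force and the opening at its end, in the units of the state.
- env.sense(): the state, without advancing time (a new reading comes with each control period).
- env.snapshot(name): name is "scene" or "top" or "wrist"; returns the picture (480x640x3 uint8, blue, green, red); there is no depth.
- env.camera_params(name): a dict with "intrinsics" (3x3 intrinsics, pixels), "view" (4x4, takes a point from world to camera coordinates). Camera axes: x right, y down, z forward; pixel columns grow to the right and rows downward; lengths in m; the calibration is good to about 2 mm. A picture is of the moment at which its call begins: read the wrist's pose just before it. camera_params takes no time and is no camera call; for the wrist camera it gives the pose at the moment of the call.
- env.hand_in(): hands the job in, once; it reports no verdict.
The state is a dict: "time": time; "joints": joint angles; "dq": joint speeds; "effort": joint torques, N m; "eef_pos": TCP position; "tcp_rot": TCP orientation; "contact_force": force on the tool from outside, world axes, zero at the start; "moment": the same for the moment, N m; "opening": finger opening in m.
Only numpy, scipy, OpenCV 4.12 (cv2) and the standard library are available. Lean on these libraries where they do the work, as an engineer would, in place of code of your own. Each camera call takes 0.05 s, during which the arm holds its last target. There are 200 camera calls.

## Working session

There is one attempt and no reset: what is moved stays moved. The work goes in short steps, Python scripts to look and compute and a tool call to move; the robot and the scene stay as the last step left them, time stands still between calls to the robot, and variables do not carry over. Pictures are saved under pics/ and viewed, about 12 in all and at most 16, crops included, and the job is handed in when it is done.

Besides the shell and the picture viewer there is one more tool, called after "Emit:" as a command line: name --argument value ..., lists and objects as JSON in quotes. carry_out: Moves the arm, as the interface text tells. Its arguments: {"type":"object","properties":{"plan":{"type":"array","items":{"type":"number"}},"gripper":{"type":"number"},"squeeze":{"type":"number"}},"required":["plan"]}

```bash
ls && mkdir -p pics && python3 - <<'E'
from bench import env
import cv2,numpy as np
print(env.sense())
for n in ("scene","top"):
    cv2.imwrite(f"pics/{n}0.png",env.snapshot(n)); p=env.camera_params(n); print(n,np.round(p["intrinsics"],1).tolist(),np.round(p["view"],4).tolist())
p=env.camera_params("wrist");print(np.round(p["intrinsics"],1).tolist(),np.round(p["view"],4).tolist())
E
```

```text
pics
{'time': 0.0, 'joints': array([-1.47755418e+00,  2.59158167e-01,  2.07642251e-02,  1.33369676e+00,
        1.56275797e-05,  1.41820641e+00]), 'dq': array([-0.00083493, -0.00048325, -0.0013125 , -0.00055545,  0.00073385,
        0.00081977]), 'effort': array([ 4.39493606e-04, -5.55637980e+01,  3.44528067e+01,  1.36209340e-02,
       -1.28559759e-04, -5.41994183e-06]), 'eef_pos': array([ 0.13382703, -0.53315841,  0.21378564]), 'tcp_rot': array([ 7.88467795e-01, -6.15075700e-01, -4.38164810e-04, -4.76365681e-04]), 'contact_force': array([-0.11649192,  0.54046632, -0.64457812]), 'moment': array([-0.02168635,  0.00757273,  0.00137212]), 'opening': 0.08564216526889552}
scene [[543.8, 0.0, 314.4], [0.0, 543.8, 252.6], [0.0, 0.0, 1.0]] [[-0.596, -0.8028, -0.0199, 0.3245], [-0.452, 0.3558, -0.818, 0.3524], [0.6637, -0.4785, -0.5749, 0.8027], [0.0, 0.0, 0.0, 1.0]]
top [[573.6, 0.0, 324.9], [0.0, 573.6, 243.2], [0.0, 0.0, 1.0]] [[0.0092, -0.9999, -0.0079, 0.0045], [-0.9971, -0.0085, -0.076, 0.5557], [0.0759, 0.0085, -0.9971, 1.3366], [0.0, 0.0, 0.0, 1.0]]
[[381.5, 0.0, 320.2], [0.0, 381.5, 241.1], [0.0, 0.0, 1.0]] [[0.2447, -0.9696, -0.0, -0.5507], [-0.9164, -0.2313, 0.3267, -0.0425], [-0.3168, -0.0799, -0.9451, 0.3798], [0.0, 0.0, 0.0, 1.0]]
```

View pics/scene0.png

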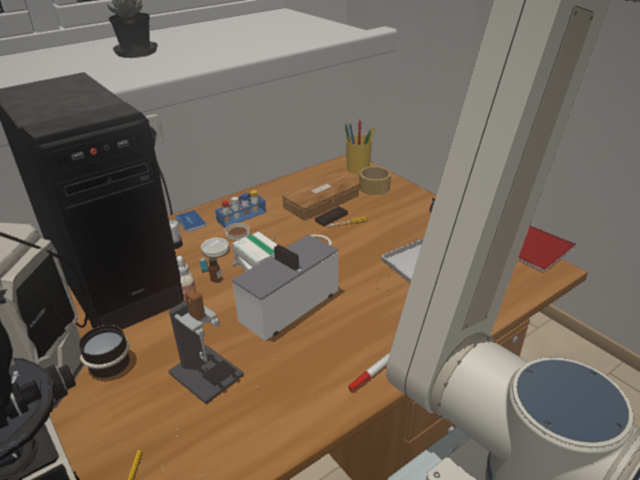

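View pics/top0.png

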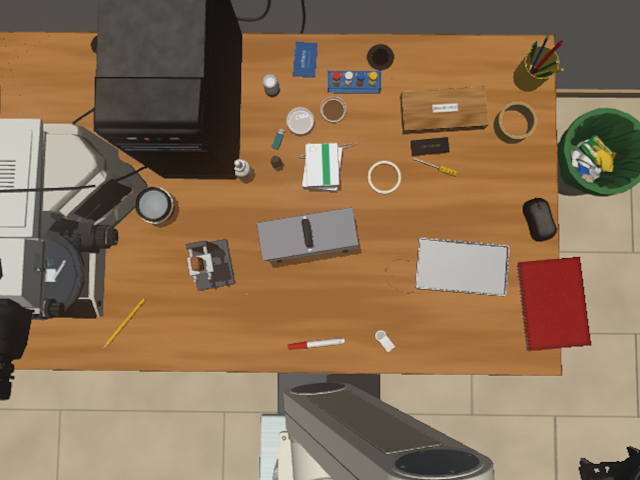

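The top view shows the block near (308,234), the stand near (210,265) and the tray near (463,266). The scene view agrees: the stand is on the robot's left, with the hook hung on it.

```bash
cat > h.py <<'E'
from bench import env
import cv2,numpy as np
def ray(n,uv,z,P=None):
    "pixel -> world point at height z"
    P=P or env.camera_params(n);K=P["intrinsics"];V=P["view"]
    R=V[:3,:3];c=-R.T@V[:3,3];d=R.T@np.linalg.inv(K)@[uv[0],uv[1],1]
    return c+d*(z-c[2])/d[2]
def proj(n,X,P=None):
    P=P or env.camera_params(n);X=np.atleast_2d(X);c=P["view"][:3,:3]@X.T+P["view"][:3,3:]
    q=P["intrinsics"]@c;return (q[:2]/q[2]).T
def crop(im,x0,y0,x1,y1,s): return cv2.resize(im[y0:y1,x0:x1],None,fx=s,fy=s,interpolation=cv2.INTER_CUBIC)
E
python3 - <<'E'
from h import *
im=cv2.imread("pics/top0.png")
o=np.zeros((600,740,3),np.uint8)
a=crop(im,180,200,365,300,4);o[:400]=a
b=crop(im,410,233,515,300,3)[:200];o[400:400+b.shape[0],:b.shape[1]]=b
cv2.imwrite("pics/c1.png",o)
E
```

```text
(no output)
```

View pics/c1.png

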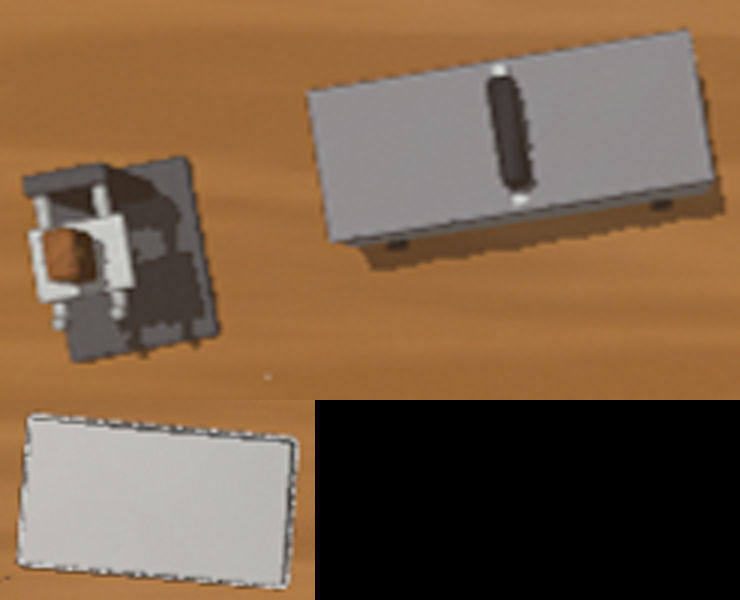

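```bash
python3 - <<'E'
from h import *
def m(pts,s,o,z,name):
    X=np.array([ray("top",np.array(p)/s+o,z) for p in pts]);print(name,np.round(X[:,:2],4).tolist(),"c",np.round(X[:,:2].mean(0),4))
    L=[np.linalg.norm(X[i]-X[(i+1)%len(X)]) for i in range(len(X))];print(" sides",np.round(L,3)," dirs",[round(float(np.degrees(np.arctan2(*(X[(i+1)%len(X)]-X[i])[[1,0]]))),1) for i in range(len(X))])
m([(308,92),(690,32),(715,180),(332,242)],4,[180,200],.111,"cover")
m([(30,15),(297,38),(287,188),(18,166)],3,[410,233],.015,"tray")
m([(29,233),(124,213),(134,287),(43,301)],4,[180,200],.146,"collar")
m([(187,157),(218,333),(75,361)],4,[180,200],.01,"standbase")
m([(500,70),(521,197)],4,[180,200],.13,"bar")
E
```

```text
cover [[0.5925, 0.1598], [0.6277, -0.0518], [0.5455, -0.066], [0.5094, 0.145]] c [0.5688 0.0467]
 sides [0.214 0.083 0.214 0.084]  dirs [-80.5, -170.2, 99.7, 10.1]
tray [[0.5705, -0.2163], [0.554, -0.427], [0.4359, -0.4173], [0.4511, -0.2064]] c [ 0.5029 -0.3168]
 sides [0.211 0.119 0.211 0.12 ]  dirs [-94.5, 175.3, 85.9, -4.7]
collar [[0.5112, 0.3039], [0.5224, 0.253], [0.4827, 0.2467], [0.4748, 0.2954]] c [0.4978 0.2748]
 sides [0.052 0.04  0.049 0.037]  dirs [-77.6, -170.9, 99.3, 13.2]
standbase [[0.564, 0.2444], [0.4592, 0.2236], [0.4419, 0.3083]] c [0.4884 0.2588]
 sides [0.107 0.086 0.138]  dirs [-168.8, 101.6, -27.6]
bar [[0.6033, 0.0526], [0.5339, 0.0403]] c [0.5686 0.0465]
 sides [0.07 0.07]  dirs [-170.0, 10.0]
```

```bash
cat > go.py <<'E'
# usage: go.py step_mm x,y,z,phi[,step] ...   rows to waypoints (phi: heading of tool x, deg); x/y/z/phi may be '=' to keep
import sys
from h import *
from scipy.spatial.transform import Rotation as R
s=env.sense();p=np.array(s["eef_pos"]);M=R.from_quat(s["tcp_rot"]).as_matrix()
phi=np.degrees(np.arctan2(M[1,0],M[0,0]));print("t %.1f at"%s["time"],np.round(p,4),"phi %.1f"%phi,"tilt %.2f"%np.degrees(np.arccos(-M[2,2])),"open %.4f"%s["opening"],"F",np.round(s["contact_force"],1),"j",np.round(np.degrees(s["joints"]),0))
rows=[]
for w in sys.argv[2:]:
    a=w.split(",");st=float(a[4] if len(a)>4 else sys.argv[1])
    q=np.array([p[i] if a[i]=="=" else float(a[i]) for i in range(3)]);f=phi if a[3]=="=" else float(a[3])
    d=q-p;df=f-phi;n=int(max(1,np.ceil(np.linalg.norm(d)*1e3/st-.01),np.ceil(abs(df)/8.0-.01)))
    for i in range(n):
        c,t=np.cos(np.radians(phi)),np.sin(np.radians(phi));e=d/n
        rows.append([round(v,3) for v in (c*e[0]+t*e[1],t*e[0]-c*e[1],-e[2])]+[round(-df/n,1)]);phi+=df/n
    p=q
for i in range(0,len(rows),20): print(str(sum(rows[i:i+20],[])).replace(" ",""))
E
python3 go.py 40 0.569,0.047,0.25,99.8 ; python3 -c "
from h import *
V=env.camera_params('wrist')['view'];print(-V[:3,:3].T@V[:3,3])"
```

```text
t 0.1 at [ 0.1338 -0.5332  0.2138] phi -75.9 tilt 0.07 open 0.0858 F [ 0.3 -0.3 -0.2] j [-85.  15.   1.  76.   0.  81.]
[np.float64(-0.021),np.float64(-0.026),np.float64(-0.002),np.float64(-8.0),np.float64(-0.017),np.float64(-0.028),np.float64(-0.002),np.float64(-8.0),np.float64(-0.013),np.float64(-0.03),np.float64(-0.002),np.float64(-8.0),np.float64(-0.009),np.float64(-0.032),np.float64(-0.002),np.float64(-8.0),np.float64(-0.004),np.float64(-0.033),np.float64(-0.002),np.float64(-8.0),np.float64(0.001),np.float64(-0.033),np.float64(-0.002),np.float64(-8.0),np.float64(0.005),np.float64(-0.033),np.float64(-0.002),np.float64(-8.0),np.float64(0.01),np.float64(-0.032),np.float64(-0.002),np.float64(-8.0),np.float64(0.014),np.float64(-0.03),np.float64(-0.002),np.float64(-8.0),np.float64(0.018),np.float64(-0.028),np.float64(-0.002),np.float64(-8.0),np.float64(0.022),np.float64(-0.025),np.float64(-0.002),np.float64(-8.0),np.float64(0.025),np.float64(-0.022),np.float64(-0.002),np.float64(-8.0),np.float64(0.028),np.float64(-0.018),np.float64(-0.002),np.float64(-8.0),np.float64(0.03),np.float64(-0.014),np.float64(-0.002),np.float64(-8.0),np.float64(0.031),np.float64(-0.01),np.float64(-0.002),np.float64(-8.0),np.float64(0.033),np.float64(-0.005),np.float64(-0.002),np.float64(-8.0),np.float64(0.033),np.float64(-0.001),np.float64(-0.002),np.float64(-8.0),np.float64(0.033),np.float64(0.004),np.float64(-0.002),np.float64(-8.0),np.float64(0.032),np.float64(0.008),np.float64(-0.002),np.float64(-8.0),np.float64(0.03),np.float64(0.013),np.float64(-0.002),np.float64(-8.0)]
[np.float64(0.028),np.float64(0.017),np.float64(-0.002),np.float64(-8.0),np.float64(0.026),np.float64(0.021),np.float64(-0.002),np.float64(-8.0)]
[ 0.21616512 -0.51347999  0.37283132]
```

Emit:
carry_out --plan '[-0.021,-0.026,-0.002,-8,-0.017,-0.028,-0.002,-8,-0.013,-0.03,-0.002,-8,-0.009,-0.032,-0.002,-8,-0.004,-0.033,-0.002,-8,0.001,-0.033,-0.002,-8,0.005,-0.033,-0.002,-8,0.01,-0.032,-0.002,-8,0.014,-0.03,-0.002,-8,0.018,-0.028,-0.002,-8,0.022,-0.025,-0.002,-8,0.025,-0.022,-0.002,-8,0.028,-0.018,-0.002,-8,0.03,-0.014,-0.002,-8,0.031,-0.01,-0.002,-8,0.033,-0.005,-0.002,-8,0.033,-0.001,-0.002,-8,0.033,0.004,-0.002,-8,0.032,0.008,-0.002,-8,0.03,0.013,-0.002,-8]' --gripper 1

```text
time: 2.1
eef_pos: [0.5129, 0.0374, 0.2521]
tcp_rot: [0.706, 0.708, 0.001, -0.005]
contact_force: [1.4, -0.4, -0.3]
opening: 0.085
```

```bash
sed -i 's/round(v,3)/round(float(v),3)/; s/round(-df\/n,1)/round(float(-df\/n),1)/' go.py && python3 go.py 40 0.569,0.047,0.25,99.8 0.569,0.047,0.15,99.8,30
```

```text
t 2.1 at [0.5129 0.0374 0.2521] phi 90.2 tilt 0.63 open 0.0850 F [ 1.4 -0.4 -0.3] j [-5. 11.  2. 81.  1. -6.]
[0.005,0.028,0.001,-4.8,0.002,0.028,0.001,-4.8,0.0,0.0,0.025,-0.0,0.0,0.0,0.025,-0.0,0.0,0.0,0.025,-0.0,0.0,0.0,0.025,-0.0]
```

Emit:
carry_out --plan '[0.005,0.028,0.001,-4.8,0.002,0.028,0.001,-4.8,0,0,0.025,0,0,0,0.025,0,0,0,0.025,0,0,0,0.025,0,0,0,0,0]'

```text
time: 2.8
eef_pos: [0.5714, 0.0542, 0.1439]
tcp_rot: [0.636, 0.771, 0.001, -0.007]
contact_force: [-1.8, -0.0, -0.7]
opening: 0.085
```

```bash
python3 go.py 20 0.569,0.047,0.15,99.8 0.569,0.047,0.133,99.8
```

```text
t 2.8 at [0.5714 0.0542 0.1439] phi 101.0 tilt 0.77 open 0.0850 F [-1.8 -0.  -0.7] j [ -3.  19.  -3.  68.   1. -14.]
[-0.007,-0.004,-0.006,1.2,0.0,0.0,0.017,-0.0]
```

Emit:
carry_out --plan '[-0.007,-0.003,0.006,1.2,0,0,0.005,0,0,0,0,0]'

```text
time: 3.1
eef_pos: [0.5703, 0.046, 0.1341]
tcp_rot: [0.645, 0.764, 0.002, -0.006]
contact_force: [0.9, -0.7, -0.6]
opening: 0.0854
```

```bash
python3 go.py 20 0.569,0.047,0.133,99.8; python3 -c "
from h import *
cv2.imwrite('pics/w1.png',env.snapshot('wrist'))"
```

```text
t 3.1 at [0.5703 0.046  0.1341] phi 99.6 tilt 0.70 open 0.0854 F [ 0.9 -0.7 -0.6] j [ -4.  19.  -4.  67.   1. -14.]
[0.001,-0.001,0.001,-0.2]
```

View pics/w1.png

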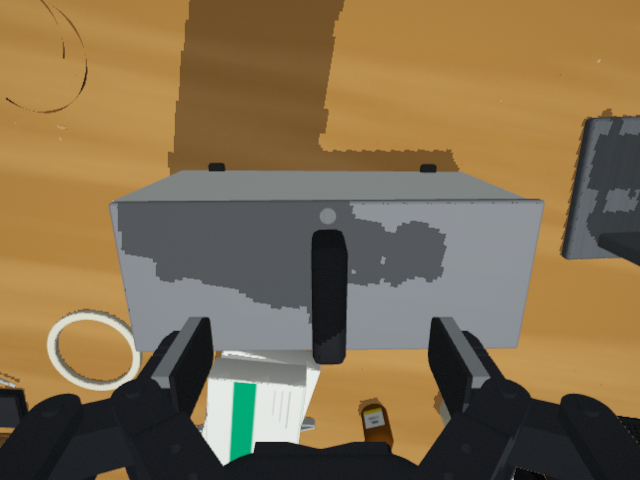

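The bar sits centred between the open fingers, around (329,297). I'm closing now.

Emit:
carry_out --plan '[0,0,0,0,0,0,0,0,0,0,0,0,0,0,0,0,0,0,0,0,0,0,0,0]' --gripper 0 --squeeze 60

```text
time: 3.75
eef_pos: [0.5716, 0.046, 0.137]
tcp_rot: [0.645, 0.764, 0.003, -0.004]
contact_force: [-0.0, 0.0, -0.1]
opening: -0.0
```

Emit:
carry_out --plan '[0,0,-0.01,0,0,0,-0.015,0,0,0,-0.02,0,0,0,-0.02,0,0,0,0,0]'

```text
time: 4.25
eef_pos: [0.5715, 0.0455, 0.2064]
tcp_rot: [0.645, 0.764, 0.003, -0.004]
contact_force: [0.0, 0.7, 0.4]
opening: 0.0003
```

```bash
python3 go.py 20 0.436,0.024,0.19,99.8 0.436,0.024,0.04,99.8
```

```text
t 4.2 at [0.5715 0.0455 0.2064] phi 99.7 tilt 0.58 open 0.0003 F [0.  0.7 0.4] j [ -4.  17.   4.  77.   1. -14.]
[0.0,-0.02,0.002,-0.0,0.0,-0.02,0.002,-0.0,0.0,-0.02,0.002,-0.0,0.0,-0.02,0.002,-0.0,0.0,-0.02,0.002,-0.0,0.0,-0.02,0.002,-0.0,0.0,-0.02,0.002,-0.0,0.0,0.0,0.019,0.0,0.0,0.0,0.019,0.0,0.0,0.0,0.019,0.0,0.0,0.0,0.019,0.0,0.0,0.0,0.019,0.0,0.0,0.0,0.019,0.0,0.0,0.0,0.019,0.0,0.0,0.0,0.019,0.0]
```

```bash
python3 -c "
from h import *
a=env.snapshot('wrist');b=env.snapshot('top')[180:320,180:380]
P=env.camera_params('wrist');print(-P['view'][:3,:3].T@P['view'][:3,3])
print(proj('wrist',[[.5715,.0455,.206],[.5715,.0455,.19]]))
o=np.zeros((600,800,3),np.uint8);o[:300,:400]=cv2.resize(a,(400,300));o[300:,:429]=cv2.resize(b,(429,300));
o[:300,400:800]=cv2.resize(env.snapshot('scene')[200:380,160:400],(400,300));cv2.imwrite('pics/w2.png',o)"
```

```text
[0.4888012  0.02911735 0.3630959 ]
[[321.58109426 303.95038562]
 [321.16297574 288.64455251]]
```

View pics/w2.png

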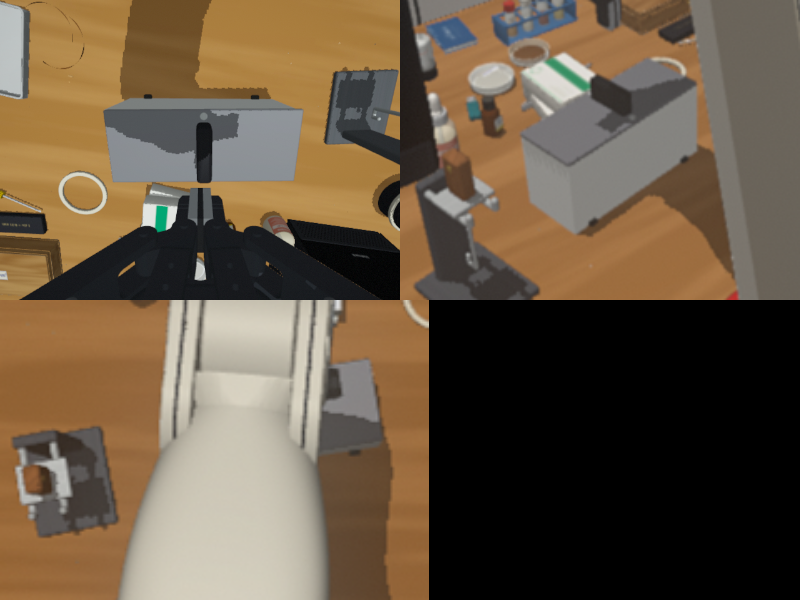

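```bash
python3 -c "
from h import *
print(proj('scene',[[.5715,.0455,.206],[.5715,.0455,.189],[.5688,.0467,.143]]),proj('top',[[.5715,.0455,.206]]))
o=np.zeros((600,800,3),np.uint8);a=env.snapshot('scene');b=env.snapshot('wrist')
cv2.imwrite('pics/w3.png',np.hstack([crop(a,160,60,460,360,1.3),crop(b,220,150,440,450,1.3)]))"
```

```text
[[284.86995174 222.17700664]
 [285.3195992  229.65093433]
 [286.76038188 250.02038831]] [[306.69807439 228.49025848]]
```

View pics/w3.png

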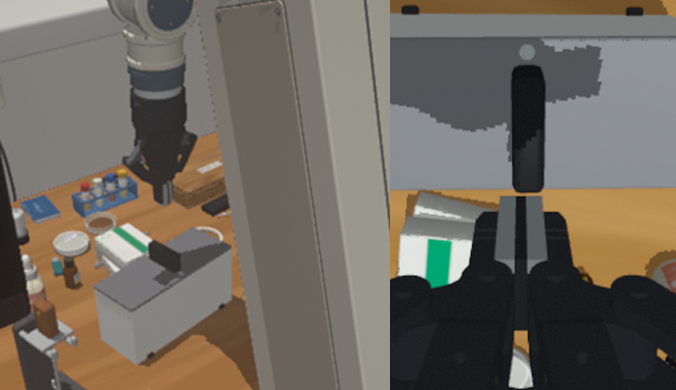

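```bash
python3 -c "
from h import *
def tri(l):
    A=[];b=[]
    for n,uv in l:
        P=env.camera_params(n);M=P['intrinsics']@P['view'][:3]
        for i in (0,1):
            r=uv[i]*M[2]-M[i];A.append(r[:3]/np.linalg.norm(r[:3]));b.append(-r[3]/np.linalg.norm(r[:3]))
    return np.linalg.lstsq(np.array(A),np.array(b),rcond=None)[0]
print(tri([('scene',(287,216)),('wrist',(320,301.5))]))
print('tip_reach',env.tip_reach,env.sense()['eef_pos'])
# bar far/near top from wrist: rows
s=lambda x,y:((x-390)/1.3+220,y/1.3+150)
print([ray('wrist',s(*p),.143) for p in ((529,66),(529,190))],[ray('wrist',s(*p),.111) for p in ((390,188),(676,188),(390,38),(676,38))])
"
```

```text
[0.56199967 0.04400971 0.22283759]
tip_reach 0.017 [0.56993779 0.04556403 0.20236625]
[array([0.53606771, 0.04355339, 0.143     ]), array([0.59706763, 0.05437739, 0.143     ])] [array([ 0.62445005, -0.01884237,  0.111     ]), array([0.59812157, 0.13949871, 0.111     ]), array([ 0.54053353, -0.02608918,  0.111     ]), array([0.51626369, 0.11678713, 0.111     ])]
```

The closed fingertips show about 34 px above the bar in the scene view. That puts them near z 0.22, roughly 33 mm higher than the stated reach implies, so the grasp closed above the bar. I'll reopen and descend deeper in guarded steps.

Emit:
carry_out --plan '[0.003,-0.002,0,0,0,0,0.02,0,0,0,0.02,0,0,0,0.02,0,0,0,0.01,0,0,0,0,0]' --gripper 1

```text
time: 5.1
eef_pos: [0.5645, 0.0499, 0.1274]
tcp_rot: [0.645, 0.764, -0.0, -0.009]
contact_force: [-0.3, 0.5, 0.2]
opening: 0.0846
```

```bash
python3 go.py 20 0.567,0.048,0.12,99.8; python3 -c "
from h import *
a=env.snapshot('scene');b=env.snapshot('wrist')
cv2.imwrite('pics/w4.png',np.hstack([crop(a,200,140,400,290,2),crop(b,100,150,560,480,.9)[:297]]))"
```

```text
t 5.1 at [0.5645 0.0499 0.1274] phi 99.7 tilt 0.98 open 0.0846 F [-0.3  0.5  0.2] j [ -4.  19.  -6.  66.   1. -13.]
[-0.002,0.002,0.007,-0.1]Traceback (most recent call last):
  File "<string>", line 4, in <module>
    cv2.imwrite('pics/w4.png',np.hstack([crop(a,200,140,400,290,2),crop(b,100,150,560,480,.9)[:297]]))
                              ~~~~~~~~~^^^^^^^^^^^^^^^^^^^^^^^^^^^^^^^^^^^^^^^^^^^^^^^^^^^^^^^^^^^^^^
    return _nx.concatenate(arrs, 1, dtype=dtype, casting=casting)
           ~~~~~~~~~~~~~~~^^^^^^^^^^^^^^^^^^^^^^^^^^^^^^^^^^^^^^^
ValueError: all the input array dimensions except for the concatenation axis must match exactly, but along dimension 0, the array at index 0 has size 300 and the array at index 1 has size 297
```

Emit:
carry_out --plan '[-0.002,0.002,0.008,0,0,0,0.006,0,0,0,0.005,0,0,0,0.003,0,0,0,0,0]'

```text
time: 5.7
eef_pos: [0.569, 0.0482, 0.1074]
tcp_rot: [0.645, 0.764, 0.002, -0.006]
contact_force: [-0.2, -0.5, 0.0]
opening: 0.0852
```

```bash
python3 go.py 20 0.567,0.048,0.104,99.8; python3 -c "
from h import *
a=env.snapshot('scene');b=env.snapshot('wrist')
cv2.imwrite('pics/w4.png',np.hstack([crop(a,200,140,400,290,2),crop(b,100,150,560,480,1)[:300]]))"
```

```text
t 5.7 at [0.569  0.0482 0.1074] phi 99.7 tilt 0.72 open 0.0852 F [-0.2 -0.5  0. ] j [ -4.  20.  -7.  63.   1. -14.]
[0.0,-0.002,0.003,-0.1]
```

View pics/w4.png

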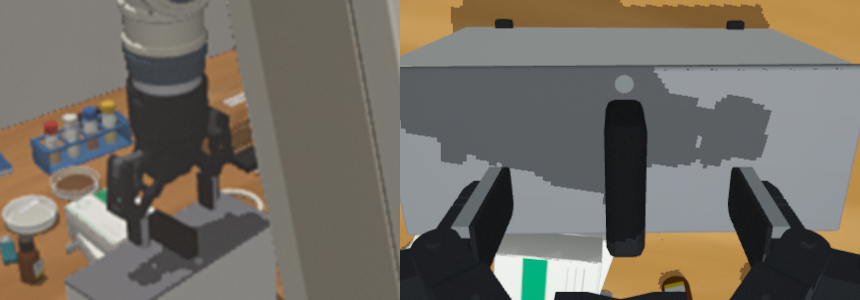

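No contact yet at TCP z 0.107, and the open pads now straddle the bar: wrist crop columns 510 and 730, with the bar at 625. Closing.

Emit:
carry_out --plan '[0,-0.001,0.002,0,0,0,0,0,0,0,0,0,0,0,0,0,0,0,0,0,0,0,0,0,0,0,0,0]' --gripper 0 --squeeze 60

```text
time: 6.5
eef_pos: [0.5686, 0.0481, 0.1068]
tcp_rot: [0.645, 0.764, 0.002, -0.005]
contact_force: [0.1, 0.2, -0.4]
opening: 0.0149
```

```bash
python3 go.py 20 =,=,0.19,= 0.436,0.024,0.19,99.8 0.436,0.024,0.04,99.8
```

```text
t 6.5 at [0.5686 0.0481 0.1068] phi 99.7 tilt 0.64 open 0.0149 F [ 0.1  0.2 -0.4] j [ -4.  20.  -7.  63.   1. -14.]
[0.0,0.0,-0.017,-0.0,0.0,0.0,-0.017,-0.0,0.0,0.0,-0.017,-0.0,0.0,0.0,-0.017,-0.0,0.0,0.0,-0.017,-0.0,-0.0,-0.019,-0.0,-0.0,-0.0,-0.019,-0.0,-0.0,-0.0,-0.019,-0.0,-0.0,-0.0,-0.019,-0.0,-0.0,-0.0,-0.019,-0.0,-0.0,-0.0,-0.019,-0.0,-0.0,-0.0,-0.019,-0.0,-0.0,0.0,0.0,0.019,-0.0,0.0,0.0,0.019,-0.0,0.0,0.0,0.019,-0.0,0.0,0.0,0.019,-0.0,0.0,0.0,0.019,-0.0,0.0,0.0,0.019,-0.0,0.0,0.0,0.019,-0.0,0.0,0.0,0.019,-0.0]
```

Gripped the bar: opening 14.9 mm. With the plate on the block, TCP z read 0.107, so I expect about 0.002 when it is on the desk.

Emit:
carry_out --plan '[0,0,-0.008,0,0,0,-0.015,0,0,0,-0.015,0,0,0,-0.01,0,0,-0.01,0,0,0,-0.019,0,0,0,-0.019,0,0,0,-0.019,0,0,0,-0.019,0,0,0,-0.019,0,0,0,-0.019,0,0,0,-0.01,0,0,0,0,0,0,0,0,0,0]'

```text
time: 7.9
eef_pos: [0.4239, 0.0244, 0.1538]
tcp_rot: [0.645, 0.764, -0.0, -0.009]
contact_force: [0.2, 0.3, -1.9]
opening: 0.0146
```

```bash
python3 go.py 15 0.436,0.024,=,99.8 0.436,0.024,0.02,99.8 0.436,0.024,0.002,99.8,4
```

```text
t 7.9 at [0.4239 0.0244 0.1538] phi 99.7 tilt 0.98 open 0.0146 F [ 0.2  0.3 -1.9] j [ -8.   5. -20.  66.   0. -18.]
[-0.002,0.012,-0.0,-0.1,0.0,0.0,0.015,-0.0,0.0,0.0,0.015,-0.0,0.0,0.0,0.015,-0.0,0.0,0.0,0.015,-0.0,0.0,0.0,0.015,-0.0,0.0,0.0,0.015,-0.0,0.0,0.0,0.015,-0.0,0.0,0.0,0.015,-0.0,0.0,0.0,0.015,-0.0,0.0,0.0,0.004,-0.0,0.0,0.0,0.004,-0.0,0.0,0.0,0.004,-0.0,0.0,0.0,0.004,-0.0,0.0,0.0,0.004,-0.0]
```

Emit:
carry_out --plan '[-0.001,0.009,0,0,0,0,0.015,0,0,0,0.015,0,0,0,0.02,0,0,0,0.02,0,0,0,0.02,0,0,0,0.02,0,0,0,0.01,0,0,0,0.006,0,0,0,0,0]'

```text
time: 8.9
eef_pos: [0.4455, 0.0266, 0.0219]
tcp_rot: [0.645, 0.765, 0.002, -0.006]
contact_force: [0.1, 0.0, -2.7]
opening: 0.0146
```

```bash
python3 go.py 4 =,=,0.002,=
```

```text
t 8.9 at [0.4455 0.0266 0.0219] phi 99.7 tilt 0.76 open 0.0146 F [ 0.1  0.  -2.7] j [ -8.  14. -31.  46.   1. -18.]
[0.0,0.0,0.004,-0.0,0.0,0.0,0.004,-0.0,0.0,0.0,0.004,-0.0,0.0,0.0,0.004,-0.0,0.0,0.0,0.004,-0.0]
```

Emit:
carry_out --plan '[0,-0.004,0.008,0,0,0,0.006,0,0,0,0.003,0,0,0,0.002,0,0,0,0.001,0,0,0,0,0]'

```text
time: 9.5
eef_pos: [0.4431, 0.0258, 0.0022]
tcp_rot: [0.645, 0.765, 0.003, -0.005]
contact_force: [0.3, -0.6, -1.9]
opening: 0.0146
```

Emit:
carry_out --plan '[0,0,0.001,0,0,0,0.001,0,0,0,0,0]'

```text
time: 9.8
eef_pos: [0.4434, 0.0258, 0.002]
tcp_rot: [0.645, 0.765, 0.003, -0.004]
contact_force: [-0.5, -0.1, -1.7]
opening: 0.0147
```

Emit:
carry_out --plan '[0,0,0,0,0,0,0,0,0,0,0,0,0,0,0,0,0,0,0,0]' --gripper 1

```text
time: 10.3
eef_pos: [0.4444, 0.0257, 0.0025]
tcp_rot: [0.645, 0.765, 0.004, -0.003]
contact_force: [0.3, 0.1, -0.1]
opening: 0.0841
```

Emit:
carry_out --plan '[0,0,-0.01,0,0,0,-0.02,0,0,0,-0.04,0,0,0,-0.04,0,0,0,-0.04,0,0,0,-0.03,0,0,0,-0.02,0,0,0,0,0]'

```text
time: 11.1
eef_pos: [0.4426, 0.0239, 0.2151]
tcp_rot: [0.645, 0.765, 0.004, -0.003]
contact_force: [0.2, -1.0, -1.0]
opening: 0.0851
```

```bash
python3 go.py 20 0.57,0.05,0.3,99.8 0.499,0.275,0.26,101.3
```

```text
t 11.1 at [0.4426 0.0239 0.2151] phi 99.7 tilt 0.55 open 0.0851 F [ 0.2 -1.  -1. ] j [ -8.   4. -12.  74.   1. -18.]
[0.001,0.016,-0.011,-0.0,0.001,0.016,-0.011,-0.0,0.001,0.016,-0.011,-0.0,0.001,0.016,-0.011,-0.0,0.001,0.016,-0.011,-0.0,0.001,0.016,-0.011,-0.0,0.001,0.016,-0.011,-0.0,0.001,0.016,-0.011,-0.0,0.019,-0.003,0.003,-0.1,0.019,-0.003,0.003,-0.1,0.019,-0.003,0.003,-0.1,0.02,-0.003,0.003,-0.1,0.02,-0.002,0.003,-0.1,0.02,-0.002,0.003,-0.1,0.02,-0.002,0.003,-0.1,0.02,-0.002,0.003,-0.1,0.02,-0.002,0.003,-0.1,0.02,-0.002,0.003,-0.1,0.02,-0.002,0.003,-0.1,0.02,-0.002,0.003,-0.1]
```

Emit:
carry_out --plan '[0.001,0.02,-0.012,0,0.001,0.025,-0.015,0,0.001,0.025,-0.015,0,0.001,0.025,-0.015,0,0.001,0.025,-0.01,0,0,0.018,0,0,0,0,0,0,0,0,0,0]'

```text
time: 11.9
eef_pos: [0.5789, 0.053, 0.2834]
tcp_rot: [0.645, 0.764, 0.002, -0.005]
contact_force: [-0.1, 0.3, -0.0]
opening: 0.0854
```

```bash
python3 - <<'E'
from h import *
import pickle
P=env.camera_params('wrist');a=env.snapshot('wrist');pickle.dump(P,open('P5.pkl','wb'));cv2.imwrite('pics/w5full.png',a)
print(env.sense()['eef_pos'])
q=proj('wrist',[[.5688+.11*np.sin(-.17)*s,.0467+.11*s,.105] for s in(-1,0,1)],P);print(q)
x0,y0=int(q[:,0].min())-10,int(q[:,1].mean())-75
print(x0,y0);c=crop(a,x0,y0,x0+260,y0+170,3);cv2.imwrite('pics/w5.png',c)
E
```

```text
[0.57868988 0.05294566 0.28330848]
[[189.74996882 195.28987018]
 [314.28428078 195.4511104 ]
 [438.03167521 195.61133177]]
179 120
```

View pics/w5.png

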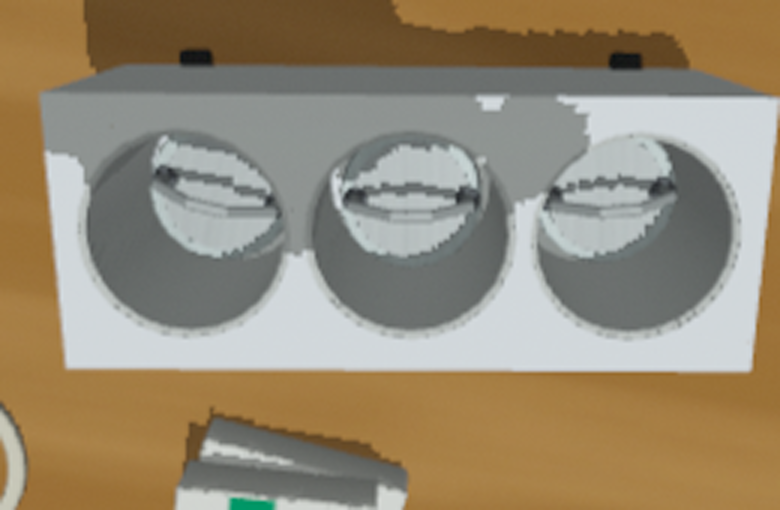

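All three bores hold a canister. Leg feet in the crop: left (165,173)/(272,200), middle (353,197)/(467,196), right (553,203)/(662,187). The flat bail tops show at about (221,209), (409,215) and (613,210).

```bash
python3 - <<'E'
from h import *
import pickle
P=pickle.load(open('P5.pkl','rb'))
f=lambda p,z:ray('wrist',np.array(p)/3+[179,120],z,P)
for n,a,b,c in (("L",(165,173),(272,200),(221,209)),("M",(353,197),(467,196),(409,215)),("R",(553,203),(662,187),(613,210))):
    A,B,C=f(a,.038),f(b,.038),f(c,.068);d=B-A
    print(n,"mid",np.round((A+B)[:2]/2,4),"sep %.3f yaw(bail y) %.1f"%(np.linalg.norm(d),np.degrees(np.arctan2(d[1],d[0]))),"top",np.round(C[:2],4))
B=[f(p,.105) for p in ((42,93),(777,98),(750,372),(67,369))];print(np.round(B,4)[:,:2],np.mean(B,0))
for p in ((187,235),(412,235),(638,237)): print(np.round(f(p,.105),4))
y=np.radians(9.8)
for s in(-.068,0,.068): print("bore",.5688-s*np.sin(y),.0467+s*np.cos(y))
E
python3 go.py 20 =,=,0.30,= 0.50,0.272,0.27,101.3
```

```text
L mid [ 0.5801 -0.019 ] sep 0.039 yaw(bail y) 85.3 top [ 0.5812 -0.0133]
M mid [0.5722 0.0484] sep 0.041 yaw(bail y) 100.2 top [0.5728 0.0482]
R mid [0.5598 0.1176] sep 0.039 yaw(bail y) 108.2 top [0.5597 0.1146]
[[ 0.548  -0.0629]
 [ 0.5135  0.1465]
 [ 0.5964  0.1608]
 [ 0.6311 -0.0499]] [0.57222992 0.04860088 0.105     ]
[ 0.5824 -0.0175  0.105 ]
[0.5711 0.049  0.105 ]
[0.5603 0.1161 0.105 ]
bore 0.5803742459432902 -0.02030773709687734
bore 0.5688 0.0467
bore 0.5572257540567097 0.11370773709687734
t 11.9 at [0.5787 0.0529 0.2833] phi 99.7 tilt 0.61 open 0.0854 F [-0.7  0.4 -0. ] j [ -3.  18.  15.  88.   1. -13.]
[0.0,0.0,-0.017,-0.0,0.019,-0.003,0.002,-0.1,0.019,-0.003,0.002,-0.1,0.019,-0.003,0.002,-0.1,0.019,-0.003,0.002,-0.1,0.019,-0.003,0.002,-0.1,0.019,-0.003,0.002,-0.1,0.019,-0.003,0.002,-0.1,0.019,-0.003,0.002,-0.1,0.019,-0.003,0.002,-0.1,0.019,-0.003,0.002,-0.1,0.019,-0.003,0.002,-0.1,0.019,-0.003,0.002,-0.1]
```

Emit:
carry_out --plan '[0.01,-0.002,0,0,0.019,-0.003,0.003,0,0.024,-0.004,0.003,0,0.024,-0.004,0.003,0,0.024,-0.004,0.003,0,0.024,-0.004,0.003,-0.5,0.024,-0.003,0.003,-0.5,0.024,-0.003,0.003,-0.5,0.024,-0.003,0.003,0,0.018,-0.003,0.003,0,0.01,-0.003,0,0,0,0,0,0,0,0,0,0]'

```text
time: 13.25
eef_pos: [0.4858, 0.2773, 0.2616]
tcp_rot: [0.635, 0.772, 0.003, -0.005]
contact_force: [-0.5, -0.1, 0.1]
opening: 0.085
```

```bash
python3 go.py 20 0.497,0.273,0.2,101.2;python3 - <<'E'
from h import *
import pickle
P=env.camera_params('wrist');a=env.snapshot('wrist');pickle.dump(P,open('P6.pkl','wb'))
print(env.sense()['eef_pos'])
q=proj('wrist',[[.497,.273,.196],[.497,.273,.146],[.497,.273,.0]],P);print(q)
cv2.imwrite('pics/w6.png',crop(a,180,100,460,310,2.7))
E
```

```text
t 13.2 at [0.4858 0.2773 0.2616] phi 101.2 tilt 0.67 open 0.0850 F [-0.5 -0.1  0.1] j [21. 15.  9. 83.  1. 10.]
[-0.002,0.003,0.015,-0.0,-0.002,0.003,0.015,-0.0,-0.002,0.003,0.015,-0.0,-0.002,0.003,0.015,-0.0]
[0.48596152 0.27713982 0.26164473]
[[310.3230965  265.62104801]
 [311.24651553 240.18703227]
 [312.77639144 198.0491876 ]]
```

View pics/w6.png

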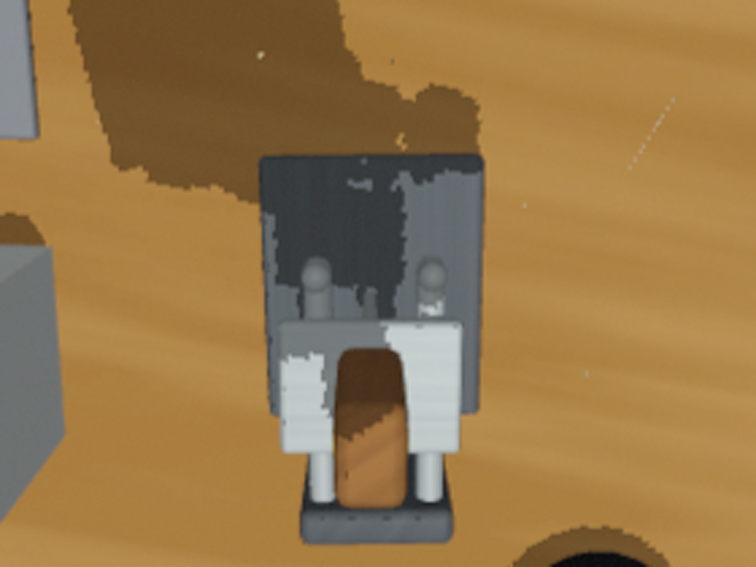

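```bash
python3 - <<'E'
from h import *
import pickle
P=pickle.load(open('P6.pkl','rb'))
f=lambda p,z:ray('wrist',np.array(p)/2.7+[180,100],z,P)
c=np.array([f(p,.146) for p in((281,323),(461,323),(459,452),(283,452))]);print(np.round(c[:,:2],4).tolist(),c.mean(0),np.degrees(np.arctan2(*(c[1]-c[0])[[1,0]])))
b=np.array([f(p,.01) for p in((262,158),(483,158),(480,411),(272,411))]);print(np.round(b[:,:2],4).tolist(),np.linalg.norm(b[1]-b[0]),b[:2].mean(0)+.045*np.array([.981,.195,0]),np.degrees(np.arctan2(*(b[1]-b[0])[[1,0]])))
h=np.array([f(p,.196) for p in((338,505),(405,505))]);print(h, np.linalg.norm(h[1]-h[0]))
E
```

```text
[[0.485, 0.2501], [0.4754, 0.2989], [0.5133, 0.3069], [0.523, 0.257]] [0.49914662 0.27822227 0.146     ] 101.06875311615764
[[0.4602, 0.2275], [0.4434, 0.3126], [0.5472, 0.3355], [0.5641, 0.2485]] 0.08672397318246 [0.49598435 0.27882492 0.01      ] 101.16750128484402
[[0.51242405 0.27253264 0.196     ]
 [0.5093616  0.28836635 0.196     ]] 0.01612714802366534
```

Emit:
carry_out --plan '[-0.002,0.011,0,0,0,0,0.01,0,0,0,0.02,0,0,0,0.02,0,0,0,0.01,0,0,0,0,0,0,0,0,0]'

```text
time: 14.0
eef_pos: [0.5009, 0.2741, 0.1973]
tcp_rot: [0.638, 0.77, 0.003, -0.005]
contact_force: [0.2, 0.0, -0.2]
opening: 0.0852
```

```bash
python3 go.py 10 0.498,0.277,=,101.2 0.498,0.277,0.138,101.2
```

```text
t 14.0 at [0.5009 0.2741 0.1973] phi 100.8 tilt 0.64 open 0.0852 F [ 0.2  0.  -0.2] j [20. 17.  2. 75.  1.  9.]
[0.003,-0.002,-0.0,-0.4,0.0,0.0,0.01,-0.0,0.0,0.0,0.01,-0.0,0.0,0.0,0.01,-0.0,0.0,0.0,0.01,-0.0,0.0,0.0,0.01,-0.0,0.0,0.0,0.01,-0.0]
```

Emit:
carry_out --plan '[0.003,-0.002,0.005,-0.4,0,0,0.015,0,0,0,0.015,0,0,0,0.01,0,0,0,0.005,0,0,0,0,0]'

```text
time: 14.6
eef_pos: [0.4997, 0.2785, 0.1486]
tcp_rot: [0.634, 0.773, 0.006, -0.003]
contact_force: [0.1, 0.5, 0.2]
opening: 0.0856
```

```bash
python3 go.py 10 0.498,0.277,0.138,101.2
```

```text
t 14.6 at [0.4997 0.2785 0.1486] phi 101.3 tilt 0.76 open 0.0856 F [0.1 0.5 0.2] j [20. 18. -4. 68.  1.  9.]
[-0.001,-0.001,0.005,0.0,-0.001,-0.001,0.005,0.0]
```

Emit:
carry_out --plan '[-0.001,-0.001,0.005,0,0,0,0.004,0,0,0,0.001,0,0,0,0,0]'

```text
time: 15.0
eef_pos: [0.4995, 0.2777, 0.1393]
tcp_rot: [0.634, 0.773, 0.007, -0.003]
contact_force: [-0.3, -0.6, 0.0]
opening: 0.085
```

Emit:
carry_out --plan '[0,0,0,0,0,0,0,0,0,0,0,0,0,0,0,0,0,0,0,0,0,0,0,0,0,0,0,0]' --gripper 0 --squeeze 80

```text
time: 15.7
eef_pos: [0.4999, 0.2778, 0.14]
tcp_rot: [0.634, 0.773, 0.007, -0.002]
contact_force: [-0.2, 0.4, -0.3]
opening: 0.0172
```

```bash
python3 go.py 10 =,=,0.17,= 0.42,0.261,0.18,101.2
```

```text
t 15.7 at [0.4999 0.2778 0.14  ] phi 101.3 tilt 0.87 open 0.0172 F [-0.2  0.4 -0.3] j [20. 18. -5. 66.  1.  9.]
[0.0,0.0,-0.01,-0.0,0.0,0.0,-0.01,-0.0,0.0,0.0,-0.01,-0.0,-0.0,-0.009,-0.001,0.0,-0.0,-0.009,-0.001,0.0,-0.0,-0.009,-0.001,0.0,-0.0,-0.009,-0.001,0.0,-0.0,-0.009,-0.001,0.0,-0.0,-0.009,-0.001,0.0,-0.0,-0.009,-0.001,0.0,-0.0,-0.009,-0.001,0.0,-0.0,-0.009,-0.001,0.0]
```

Handle gripped: opening 17.2 mm, with the collar resting on the prongs at 0.140 while the TCP reads 0.140. So hook origin z equals TCP z, and the bend is 100 mm lower. Lifting off and drawing back.

Emit:
carry_out --plan '[0,0,-0.006,0,0,0,-0.01,0,0,0,-0.01,0,0,0,-0.004,0,0,0,0,0,0,-0.01,0,0,0,-0.01,0,0,0,-0.01,0,0,0,-0.01,0,0,0,-0.01,0,0,0,-0.01,0,0,0,-0.01,0,0,0,-0.005,0,0,0,0,0,0]'

```text
time: 17.1
eef_pos: [0.4176, 0.2609, 0.1719]
tcp_rot: [0.634, 0.773, 0.007, -0.003]
contact_force: [0.6, 1.1, -1.6]
opening: 0.0172
```

```bash
python3 go.py 25 =,=,0.29,= 0.53,0.11,0.29,108;python3 - <<'E'
from h import *
cv2.imwrite('pics/w7.png',env.snapshot('wrist'))
E
```

```text
t 17.1 at [0.4176 0.2609 0.1719] phi 101.3 tilt 0.83 open 0.0172 F [ 0.6  1.1 -1.6] j [ 22.  10. -12.  68.   1.  11.]
[0.0,0.0,-0.024,-0.0,0.0,0.0,-0.024,-0.0,0.0,0.0,-0.024,-0.0,0.0,0.0,-0.024,-0.0,0.0,0.0,-0.024,-0.0,-0.021,0.01,-0.0,-0.8,-0.021,0.01,-0.0,-0.8,-0.022,0.009,-0.0,-0.8,-0.022,0.009,-0.0,-0.8,-0.022,0.009,-0.0,-0.8,-0.022,0.009,-0.0,-0.8,-0.022,0.008,-0.0,-0.8,-0.022,0.008,-0.0,-0.8]
```

View pics/w7.png

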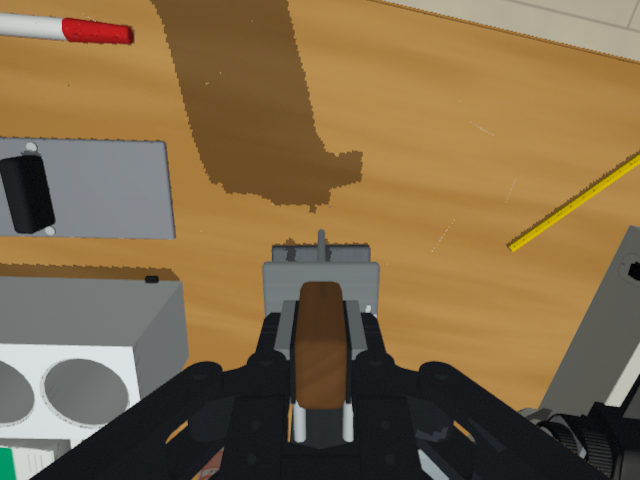

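```bash
python3 - <<'E'
from h import *
s=env.sense();p=s['eef_pos'];P=env.camera_params('wrist')
u=np.array([.981,.196,0]);v=np.array([-.196,.981,0])
for o in (-.002,0,.002):
    print(o,proj('wrist',[p+u*(o-.0025)+[0,0,-.1025],p+u*(o+0)+[0,0,-.1]],P).round(1).tolist(), proj('wrist',[p+u*(o-.02)+v*y+[0,0,.006] for y in(-.026,.026)],P).round(1).tolist())
E
```

```text
-0.002 [[319.7, 225.6], [319.7, 230.0]] [[262.0, 261.4], [382.4, 261.0]]
0 [[319.7, 228.3], [319.7, 232.7]] [[262.2, 265.7], [382.2, 265.3]]
0.002 [[319.7, 230.9], [319.7, 235.3]] [[262.4, 269.9], [381.9, 269.5]]
```

Emit:
carry_out --plan '[0,0,-0.015,0,0,0,-0.03,0,0,0,-0.03,0,0,0,-0.025,0,-0.01,0.005,0,-0.8,-0.021,0.01,0,-0.8,-0.022,0.01,0,-0.8,-0.022,0.009,0,-0.8,-0.022,0.009,0,-0.8,-0.022,0.009,0,-0.8,-0.022,0.009,0,-0.8,-0.015,0.008,0,-0.8,0,0,0,0,0,0,0,0]'

```text
time: 18.55
eef_pos: [0.5332, 0.1204, 0.2734]
tcp_rot: [0.588, 0.808, 0.008, -0.002]
contact_force: [0.0, 0.0, -2.0]
opening: 0.0171
```

```bash
python3 go.py 20 0.541,0.109,=,108.2 0.541,0.109,0.22,108.2
```

```text
t 18.6 at [0.5332 0.1204 0.2734] phi 107.9 tilt 0.91 open 0.0171 F [ 0.  0. -2.] j [  3.  14.   8.  84.   1. -14.]
[-0.013,0.004,-0.0,-0.3,0.0,0.0,0.018,-0.0,0.0,0.0,0.018,-0.0,0.0,0.0,0.018,-0.0]
```

Emit:
carry_out --plan '[-0.007,0.002,0,-0.3,-0.006,0.002,0,0,0,0,0.015,0,0,0,0.02,0,0,0,0.01,0,0,0,0,0,0,0,0,0]'

```text
time: 19.25
eef_pos: [0.5418, 0.1106, 0.2286]
tcp_rot: [0.585, 0.811, 0.009, -0.001]
contact_force: [0.2, 0.1, -0.9]
opening: 0.017
```

```bash
python3 go.py 20 0.541,0.109,=,108.2 0.541,0.109,0.147,108.2,15;python3 - <<'E'
from h import *
cv2.imwrite('pics/w8.png',crop(env.snapshot('wrist'),200,130,460,330,2.9))
E
```

```text
t 19.2 at [0.5418 0.1106 0.2286] phi 108.4 tilt 0.99 open 0.0170 F [ 0.2  0.1 -0.9] j [  2.  14.   3.  78.   1. -16.]
[-0.001,-0.001,-0.0,0.2,0.0,0.0,0.014,-0.0,0.0,0.0,0.014,-0.0,0.0,0.0,0.014,-0.0,0.0,0.0,0.014,-0.0,0.0,0.0,0.014,-0.0,0.0,0.0,0.014,-0.0]
```

View pics/w8.png

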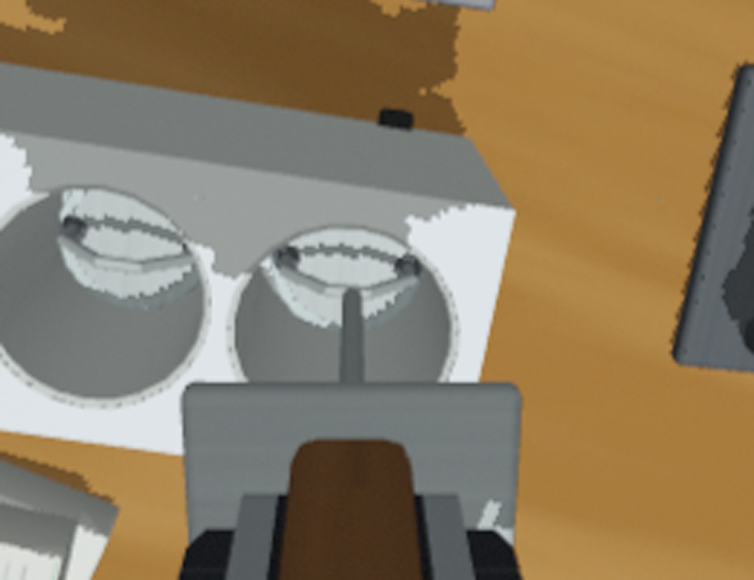

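```bash
python3 - <<'E'
from h import *
P=env.camera_params('wrist')
f=lambda p,z:ray('wrist',np.array(p)/2.9+[200,130],z,P)
A,B,C=f((286,257),.038),f((406,268),.038),f((347,291),.068);d=B-A
print((A+B)/2,np.degrees(np.arctan2(d[1],d[0])),np.linalg.norm(d),C)
A,B=f((72,226),.038),f((188,246),.038);d=B-A;print('M',(A+B)/2,np.degrees(np.arctan2(d[1],d[0])),np.linalg.norm(d))
S=f((352,291),env.sense()['eef_pos'][2]-.1);print('shaft end',S,'tcp',env.sense()['eef_pos'])
bc=f((342,330),.105);print('bore',bc)
E
```

```text
[0.55965804 0.1168085  0.038     ] 102.84351214261235 0.03962005173374475 [0.55959873 0.11682474 0.068     ]
M [0.57319059 0.04730465 0.038     ] 98.07281670679025 0.03781840178047716
shaft end [0.540358   0.11117077 0.12870553] tcp [0.54183252 0.11065027 0.22870553]
bore [0.55909733 0.11490415 0.105     ]
```

Emit:
carry_out --plan '[0,-0.002,0,3.2,0,0,0.01,0,0,0,0.015,0,0,0,0.015,0,0,0,0.01,0,0,0,0.005,0,0,0,0,0]'

```text
time: 20.0
eef_pos: [0.5423, 0.1112, 0.1735]
tcp_rot: [0.605, 0.796, 0.011, 0.002]
contact_force: [0.2, -0.2, -1.4]
opening: 0.0171
```

```bash
python3 go.py 10 0.5395,0.111,=,105 0.5395,0.111,0.147,105
```

```text
t 20.0 at [0.5423 0.1112 0.1735] phi 105.5 tilt 1.22 open 0.0171 F [ 0.2 -0.2 -1.4] j [  2.  15.  -4.  70.   1. -13.]
[0.001,-0.003,-0.0,0.5,0.0,0.0,0.009,-0.0,0.0,0.0,0.009,-0.0,0.0,0.0,0.009,-0.0]
```

Emit:
carry_out --plan '[0,-0.003,0,0.5,0,0,0.008,0,0,0,0.008,0,0,0,0.005,0,0,0,0.003,0,0,0,0,0]'

```text
time: 20.6
eef_pos: [0.5402, 0.1107, 0.1486]
tcp_rot: [0.609, 0.793, 0.011, 0.002]
contact_force: [-0.3, 0.2, -1.2]
opening: 0.0174
```

```bash
python3 go.py 10 0.5395,0.111,0.147,105
```

```text
t 20.6 at [0.5402 0.1107 0.1486] phi 105.0 tilt 1.31 open 0.0174 F [-0.3  0.2 -1.2] j [  2.  16.  -7.  66.   1. -13.]
[0.0,-0.001,0.002,-0.0]
```

Emit:
carry_out --plan '[0,0.003,0.002,0,0,0.005,0,0,0,0.005,0,0,0,0,0,0]'

```text
time: 21.0
eef_pos: [0.5545, 0.1145, 0.1472]
tcp_rot: [0.609, 0.793, 0.012, 0.003]
contact_force: [-1.1, -0.0, -1.3]
opening: 0.0171
```

Emit:
carry_out --plan '[0,0,-0.004,0,0,0,-0.006,0,0,0,-0.006,0,0,0,-0.006,0,0,0,0,0,0,0,0,0]'

```text
time: 21.6
eef_pos: [0.5541, 0.1141, 0.1718]
tcp_rot: [0.609, 0.793, 0.012, 0.003]
contact_force: [0.1, -0.3, -2.7]
opening: 0.0172
```

```bash
python3 go.py 10 =,=,0.29,=;python3 - <<'E'
from h import *
cv2.imwrite('pics/w9.png',crop(env.snapshot('wrist'),220,150,440,320,2.5))
E
```

```text
t 21.6 at [0.5541 0.1141 0.1718] phi 105.0 tilt 1.38 open 0.0172 F [ 0.1 -0.3 -2.7] j [  3.  16.  -3.  70.   1. -12.]
[0.0,0.0,-0.01,-0.0,0.0,0.0,-0.01,-0.0,0.0,0.0,-0.01,-0.0,0.0,0.0,-0.01,-0.0,0.0,0.0,-0.01,-0.0,0.0,0.0,-0.01,-0.0,0.0,0.0,-0.01,-0.0,0.0,0.0,-0.01,-0.0,0.0,0.0,-0.01,-0.0,0.0,0.0,-0.01,-0.0,0.0,0.0,-0.01,-0.0,0.0,0.0,-0.01,-0.0]
```

View pics/w9.png

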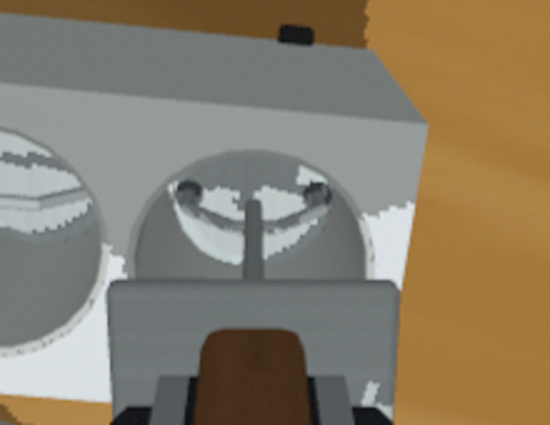

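The bail runs behind the shaft at (253,215) and the load has gone up by about 1 N, so it is hooked. Next I raise it clear of the block and check the tray's position numerically.

Emit:
carry_out --plan '[0,0,-0.008,0,0,0,-0.012,0,0,0,-0.015,0,0,0,-0.018,0,0,0,-0.018,0,0,0,-0.018,0,0,0,-0.015,0,0,0,-0.01,0,0,0,0,0,0,0,0,0]'

```text
time: 22.65
eef_pos: [0.5511, 0.1122, 0.296]
tcp_rot: [0.609, 0.793, 0.012, 0.004]
contact_force: [0.1, 0.1, -3.1]
opening: 0.0172
```

```bash
cat > tray.py <<'E'
from h import *
def tray():
    a=env.snapshot('top');sub=a[190:340,370:640].astype(int);m=((sub.max(2)-sub.min(2)<22)&(sub.min(2)>120)).astype(np.uint8)
    m=cv2.morphologyEx(m,cv2.MORPH_CLOSE,np.ones((5,5)))
    c=max(cv2.findContours(m,0,2)[0],key=cv2.contourArea)
    b=cv2.boxPoints(cv2.minAreaRect(c))+[370,190];X=np.array([ray('top',p,.015) for p in b])
    L=[np.linalg.norm(X[1]-X[0]),np.linalg.norm(X[2]-X[1])];d=X[1]-X[0] if L[0]>L[1] else X[2]-X[1]
    print('tray(top frame)',np.round(X[:,:2].mean(0),4),'sizes',np.round(L,3),'y dir %.1f'%(np.degrees(np.arctan2(d[1],d[0]))%180))
if __name__=="__main__": tray()
E
python3 tray.py; python3 go.py 20 0.494,-0.375,0.30,85.5
```

```text
tray(top frame) [ 0.5261 -0.3234] sizes [0.12  0.216] y dir 85.5
t 22.7 at [0.5511 0.1122 0.2959] phi 105.0 tilt 1.46 open 0.0173 F [-0.5 -0.2 -3.3] j [  3.  15.  13.  87.   1. -12.]
[-0.018,-0.007,-0.0,0.8,-0.018,-0.007,-0.0,0.8,-0.018,-0.007,-0.0,0.8,-0.019,-0.006,-0.0,0.8,-0.019,-0.006,-0.0,0.8,-0.019,-0.006,-0.0,0.8,-0.019,-0.006,-0.0,0.8,-0.019,-0.005,-0.0,0.8,-0.019,-0.005,-0.0,0.8,-0.019,-0.005,-0.0,0.8,-0.019,-0.005,-0.0,0.8,-0.019,-0.004,-0.0,0.8,-0.019,-0.004,-0.0,0.8,-0.019,-0.004,-0.0,0.8,-0.019,-0.004,-0.0,0.8,-0.019,-0.003,-0.0,0.8,-0.019,-0.003,-0.0,0.8,-0.019,-0.003,-0.0,0.8,-0.019,-0.003,-0.0,0.8,-0.019,-0.002,-0.0,0.8]
[-0.02,-0.002,-0.0,0.8,-0.02,-0.002,-0.0,0.8,-0.02,-0.002,-0.0,0.8,-0.02,-0.001,-0.0,0.8,-0.02,-0.001,-0.0,0.8]
```

```bash
python3 - <<'E'
import tray
from h import *
class E:
    pass
real=env.snapshot
tray.env=type('X',(),{'snapshot':staticmethod(lambda n:cv2.imread('pics/top0.png'))})
tray.tray()
E
python3 go.py 20 0.52,-0.38,0.30,85.5
```

```text
tray(top frame) [ 0.504  -0.3155] sizes [0.12  0.215] y dir 85.4
t 22.7 at [0.5511 0.1122 0.2959] phi 105.0 tilt 1.46 open 0.0173 F [-0.5 -0.2 -3.3] j [  3.  15.  13.  87.   1. -12.]
[-0.019,-0.006,-0.0,0.8,-0.019,-0.006,-0.0,0.8,-0.019,-0.006,-0.0,0.8,-0.019,-0.006,-0.0,0.8,-0.019,-0.005,-0.0,0.8,-0.019,-0.005,-0.0,0.8,-0.019,-0.005,-0.0,0.8,-0.019,-0.004,-0.0,0.8,-0.019,-0.004,-0.0,0.8,-0.019,-0.004,-0.0,0.8,-0.019,-0.004,-0.0,0.8,-0.019,-0.003,-0.0,0.8,-0.019,-0.003,-0.0,0.8,-0.02,-0.003,-0.0,0.8,-0.02,-0.003,-0.0,0.8,-0.02,-0.002,-0.0,0.8,-0.02,-0.002,-0.0,0.8,-0.02,-0.002,-0.0,0.8,-0.02,-0.002,-0.0,0.8,-0.02,-0.001,-0.0,0.8]
[-0.02,-0.001,-0.0,0.8,-0.02,-0.001,-0.0,0.8,-0.02,-0.0,-0.0,0.8,-0.02,-0.0,-0.0,0.8,-0.02,0.0,-0.0,0.8]
```

The same detector on the first picture gives (0.504,-0.316), so the tray really has been knocked about 23 mm, to (0.526,-0.323). I'll place to the new position.

Emit:
carry_out --plan '[-0.006,-0.002,0,0.8,-0.01,-0.003,0,0.8,-0.014,-0.004,0,0.8,-0.018,-0.005,0,0.8,-0.019,-0.005,0,0.8,-0.019,-0.005,0,0.8,-0.019,-0.005,0,0.8,-0.019,-0.004,0,0.8,-0.019,-0.004,0,0.8,-0.019,-0.004,0,0.8,-0.019,-0.004,0,0.8,-0.019,-0.003,0,0.8,-0.019,-0.003,0,0.8,-0.02,-0.003,0,0.8,-0.02,-0.003,0,0.8,-0.02,-0.002,0,0.8,-0.02,-0.002,0,0.8,-0.02,-0.002,0,0.8,-0.02,-0.002,0,0.8,-0.02,-0.001,0,0.8]'

```text
time: 24.7
eef_pos: [0.5099, -0.2857, 0.2827]
tcp_rot: [0.726, 0.688, 0.008, -0.003]
contact_force: [0.6, 0.4, -2.4]
opening: 0.017
```

```bash
python3 go.py 20 0.517,-0.381,0.28,85.5
```

```text
t 24.7 at [ 0.5099 -0.2857  0.2827] phi 86.9 tilt 0.97 open 0.0170 F [ 0.6  0.4 -2.4] j [-38.  18.  15.  88.   1. -35.]
[-0.019,0.002,0.001,0.3,-0.019,0.003,0.001,0.3,-0.019,0.003,0.001,0.3,-0.019,0.003,0.001,0.3,-0.019,0.003,0.001,0.3]
```

Emit:
carry_out --plan '[-0.019,0.002,0,0.3,-0.018,0.002,0,0.3,-0.016,0.002,0,0.3,-0.013,0.001,0,0.3,-0.01,0,0,0,-0.007,0,0,0,-0.003,0,0,0,0,0,0,0,0,0,0,0]'

```text
time: 25.6
eef_pos: [0.5091, -0.3819, 0.2795]
tcp_rot: [0.735, 0.678, 0.008, -0.004]
contact_force: [0.5, -0.1, -2.3]
opening: 0.017
```

```bash
python3 go.py 10 0.517,-0.381,=,85.5 0.517,-0.381,0.18,85.5,15
```

```text
t 25.6 at [ 0.5091 -0.3819  0.2795] phi 85.4 tilt 1.01 open 0.0170 F [ 0.5 -0.1 -2.3] j [-45.  24.  24.  91.   1. -40.]
[0.002,0.008,-0.0,-0.1,0.0,0.0,0.014,-0.0,0.0,0.0,0.014,-0.0,0.0,0.0,0.014,-0.0,0.0,0.0,0.014,-0.0,0.0,0.0,0.014,-0.0,0.0,0.0,0.014,-0.0,0.0,0.0,0.014,-0.0]
```

Emit:
carry_out --plan '[0.001,0.004,0,0,0.001,0.004,0,0,0,0,0.008,0,0,0,0.014,0,0,0,0.018,0,0,0,0.018,0,0,0,0.014,0,0,0,0.01,0,0,0,0.006,0,0,0,0,0,0,0,0,0]'

```text
time: 26.7
eef_pos: [0.52, -0.3753, 0.1868]
tcp_rot: [0.733, 0.68, 0.008, -0.004]
contact_force: [-0.1, 0.5, -2.7]
opening: 0.0167
```

```bash
python3 go.py 10 0.517,-0.381,=,85.5
```

```text
t 26.7 at [ 0.52   -0.3753  0.1868] phi 85.6 tilt 1.00 open 0.0167 F [-0.1  0.5 -2.7] j [-44.  25.  12.  78.   1. -39.]
[-0.006,-0.003,-0.0,0.1]
```

Emit:
carry_out --plan '[-0.005,-0.002,0.004,0,0,0,0.008,0,0,0,0.008,0,0,0,0.006,0,0,0,0.004,0,0,0,0.002,0,0,0,0,0]'

```text
time: 27.4
eef_pos: [0.5181, -0.3808, 0.1533]
tcp_rot: [0.734, 0.68, 0.008, -0.002]
contact_force: [1.1, 0.4, -1.1]
opening: 0.0171
```

```bash
python3 go.py 4 0.517,-0.381,0.139,85.5
```

```text
t 27.4 at [ 0.5181 -0.3808  0.1533] phi 85.6 tilt 0.96 open 0.0171 F [ 1.1  0.4 -1.1] j [-44.  25.   8.  73.   1. -40.]
[-0.0,-0.0,0.004,0.0,-0.0,-0.0,0.004,0.0,-0.0,-0.0,0.004,0.0,-0.0,-0.0,0.004,0.0]
```

Load is off at TCP z 0.153, which matches the predicted 0.1555. Lowering, backing out and lifting.

Emit:
carry_out --plan '[0,0,0.006,0,0,0,0.005,0,0,0,0.003,0,0,0,0,0,0,-0.004,0,0,0,-0.006,0,0,0,-0.006,0,0,0,-0.002,0,0,0,0,0,0,0,0,0,0]'

```text
time: 28.4
eef_pos: [0.4987, -0.3794, 0.1393]
tcp_rot: [0.734, 0.68, 0.008, -0.001]
contact_force: [-0.0, 0.6, -1.2]
opening: 0.017
```

Emit:
carry_out --plan '[0,0,-0.004,0,0,0,-0.01,0,0,0,-0.02,0,0,0,-0.03,0,0,0,-0.03,0,0,0,-0.03,0,0,0,0,0,0,0,0,0]'

```text
time: 29.2
eef_pos: [0.4979, -0.3806, 0.2722]
tcp_rot: [0.733, 0.68, 0.008, -0.0]
contact_force: [0.3, -1.0, -1.3]
opening: 0.0174
```

```bash
python3 go.py 35 0.55,0.04,0.27,98;python3 - <<'E'
from h import *
cv2.imwrite('pics/w10.png',crop(env.snapshot('wrist'),120,80,520,330,2))
E
```

```text
t 29.2 at [ 0.4979 -0.3806  0.2722] phi 85.7 tilt 0.94 open 0.0174 F [ 0.3 -1.  -1.3] j [-46.  22.  20.  88.   1. -41.]
[0.033,0.002,0.0,-0.9,0.033,0.002,0.0,-0.9,0.032,0.003,0.0,-0.9,0.032,0.003,0.0,-0.9,0.032,0.004,0.0,-0.9,0.032,0.004,0.0,-0.9,0.032,0.005,0.0,-0.9,0.032,0.005,0.0,-0.9,0.032,0.006,0.0,-0.9,0.032,0.006,0.0,-0.9,0.032,0.007,0.0,-0.9,0.032,0.007,0.0,-0.9,0.032,0.008,0.0,-0.9]
```

View pics/w10.png

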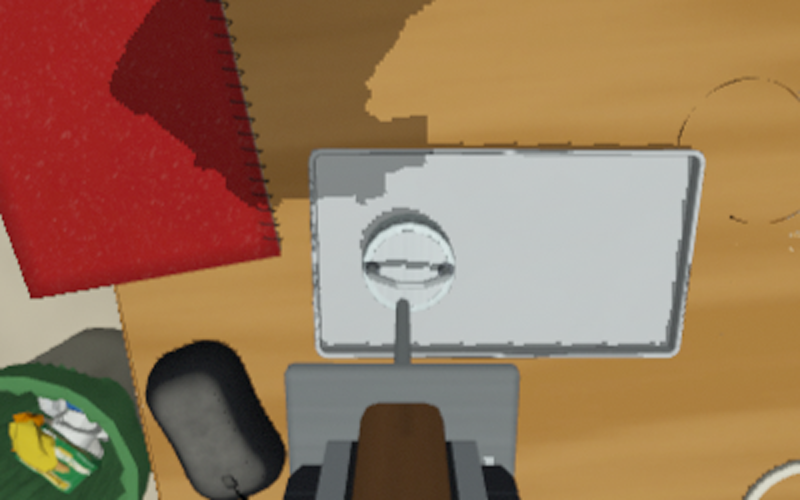

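The canister stands upright in the tray at (410,265), with the hook free at (403,302). Now the middle one.

Emit:
carry_out --plan '[0.015,0,0,-0.9,0.03,0.002,0,-0.9,0.035,0.003,0,-0.9,0.035,0.003,0,-0.9,0.035,0.004,0,-0.9,0.035,0.004,0,-0.9,0.035,0.005,0,-0.9,0.035,0.005,0,-0.9,0.035,0.006,0,-0.9,0.035,0.006,0,-0.9,0.03,0.007,0,-0.9,0.02,0.005,0,-0.9,0.012,0.003,0,-0.9,0.005,0,0,-0.9,0,0,0,0,0,0,0,0]'

```text
time: 30.85
eef_pos: [0.5332, 0.0389, 0.2657]
tcp_rot: [0.647, 0.763, 0.006, -0.011]
contact_force: [-0.4, -0.9, -1.5]
opening: 0.0172
```

```bash
sed -i 's/"j",np/"zhor(mm per 100)",np.round(M[:2,2]*100,1),"j",np/' go.py && python3 go.py 20 0.5525,0.0437,=,99.2 0.5525,0.0437,0.2,99.2
```

```text
t 30.9 at [0.5332 0.0389 0.2657] phi 99.4 tilt 1.39 open 0.0172 F [-0.4 -0.9 -1.5] zhor(mm per 100) [-0.9  2.3] j [ -6.  13.   6.  84.   1. -15.]
[0.002,0.02,-0.0,0.2,0.0,0.0,0.016,-0.0,0.0,0.0,0.016,-0.0,0.0,0.0,0.016,-0.0,0.0,0.0,0.016,-0.0]
```

Emit:
carry_out --plan '[0,0.01,0,0.2,0,0.01,0,0,0,0,0.01,0,0,0,0.02,0,0,0,0.02,0,0,0,0.01,0,0,0,0,0,0,0,0,0]'

```text
time: 31.65
eef_pos: [0.5555, 0.0397, 0.2006]
tcp_rot: [0.651, 0.759, 0.005, -0.011]
contact_force: [0.4, -0.3, -0.7]
opening: 0.0174
```

```bash
python3 go.py 20 0.5545,0.0428,=,99.2 ; python3 - <<'E'
from h import *
im=env.snapshot('wrist');cv2.imwrite('pics/w11.png',crop(im,220,130,440,290,3.4))
E
```

```text
t 31.6 at [0.5555 0.0397 0.2006] phi 98.8 tilt 1.40 open 0.0174 F [ 0.4 -0.3 -0.7] zhor(mm per 100) [-1.   2.2] j [ -5.  16.   1.  76.   1. -14.]
[0.003,-0.001,-0.0,-0.4]
```

View pics/w11.png

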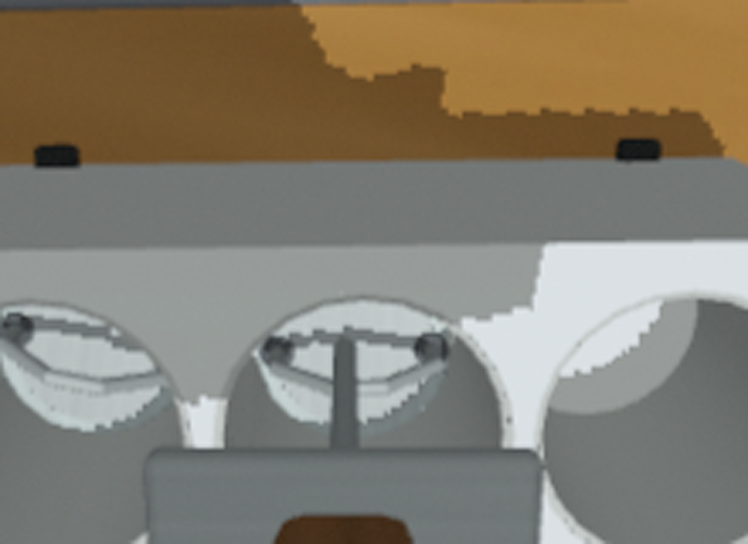

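Middle bail: feet (277,350)/(432,347), flat top about (357,386), and the shaft end shows at (344,334).

```bash
python3 - <<'E'
from h import *
P=env.camera_params('wrist')
f=lambda p,z:ray('wrist',np.array(p)/3.4+[220,130],z,P)
A,B,C=f((277,350),.038),f((432,347),.038),f((357,386),.068);d=B-A
print((A+B)/2,np.degrees(np.arctan2(d[1],d[0])),np.linalg.norm(d),C)
print('shaft end',f((344,334),.0985),'tcp',env.sense()['eef_pos'])
A,B=f((16,325),.038),f((150,347),.038);print('L first leg',A)
E
```

```text
[0.5726349  0.04891995 0.038     ] 99.65408875491204 0.04039442382464884 [0.57264286 0.04852363 0.068     ]
shaft end [0.5513206  0.04126909 0.0985    ] tcp [0.55554199 0.03970899 0.20073199]
L first leg [ 0.57925106 -0.03829859  0.038     ]
```

Emit:
carry_out --plan '[0.004,0,0,-0.6,0,0,0.01,0,0,0,0.012,0,0,0,0.012,0,0,0,0.008,0,0,0,0.004,0,0,0,0,0]'

```text
time: 32.4
eef_pos: [0.555, 0.0453, 0.1526]
tcp_rot: [0.646, 0.763, 0.006, -0.01]
contact_force: [0.1, -0.3, -1.3]
opening: 0.017
```

```bash
python3 go.py 20 0.5548,0.0438,0.147,99.6
```

```text
t 32.4 at [0.555  0.0453 0.1526] phi 99.5 tilt 1.32 open 0.0170 F [ 0.1 -0.3 -1.3] zhor(mm per 100) [-0.7  2.2] j [ -5.  17.  -5.  69.   1. -14.]
[-0.001,-0.0,0.006,-0.1]
```

Emit:
carry_out --plan '[-0.001,0,0.004,0,0,0,0.001,0,0,0,0,0,0,0.003,0,0,0,0.005,0,0,0,0.005,0,0,0,0,0,0]'

```text
time: 33.1
eef_pos: [0.5701, 0.0465, 0.1484]
tcp_rot: [0.646, 0.763, 0.007, -0.009]
contact_force: [-0.4, 0.3, -2.1]
opening: 0.0171
```

Emit:
carry_out --plan '[0,0,-0.004,0,0,0,-0.006,0,0,0,-0.006,0,0,0,-0.006,0,0,0,0,0,0,0,0,0]'

```text
time: 33.7
eef_pos: [0.5703, 0.046, 0.1728]
tcp_rot: [0.646, 0.763, 0.007, -0.009]
contact_force: [0.3, -0.2, -2.0]
opening: 0.0173
```

```bash
python3 - <<'E'
from h import *
import time
print(np.mean([env.sense()['contact_force'] for _ in range(5)],0))
for _ in range(4): env.snapshot('wrist');print(env.sense()['contact_force'].round(2),env.sense()['eef_pos'])
E
```

```text
[ 0.27207033 -0.23976688 -1.96833718]
[ 0.04  0.66 -2.58] [0.57027881 0.04604744 0.17278085]
[ 0.72 -0.2  -2.95] [0.570225   0.04609558 0.17258198]
[ 0.35 -0.31 -2.87] [0.57016359 0.04608779 0.17245585]
[ 0.18 -0.2  -2.57] [0.57009986 0.04608873 0.17235689]
```

Load averages about -2.6 N, against -1.3 N empty, so it is hooked. Raising it and rechecking the tray.

Emit:
carry_out --plan '[0,0,-0.008,0,0,0,-0.012,0,0,0,-0.015,0,0,0,-0.018,0,0,0,-0.018,0,0,0,-0.018,0,0,0,-0.015,0,0,0,-0.01,0,0,0,0,0,0,0,0,0]'

```text
time: 34.9
eef_pos: [0.5704, 0.0434, 0.2982]
tcp_rot: [0.646, 0.763, 0.008, -0.007]
contact_force: [0.4, -0.9, -3.0]
opening: 0.0171
```

```bash
python3 tray.py; python3 go.py 20 0.522,-0.322,0.29,85.5
```

```text
tray(top frame) [ 0.5261 -0.3234] sizes [0.12  0.216] y dir 85.5
t 35.0 at [0.5704 0.0434 0.2982] phi 99.5 tilt 1.22 open 0.0169 F [ 0.1 -1.3 -1.8] zhor(mm per 100) [-0.1  2.1] j [ -5.  17.  16.  89.   1. -14.]
[-0.019,-0.006,0.0,0.7,-0.019,-0.005,0.0,0.7,-0.019,-0.005,0.0,0.7,-0.019,-0.005,0.0,0.7,-0.019,-0.005,0.0,0.7,-0.019,-0.004,0.0,0.7,-0.019,-0.004,0.0,0.7,-0.019,-0.004,0.0,0.7,-0.019,-0.004,0.0,0.7,-0.019,-0.004,0.0,0.7,-0.019,-0.003,0.0,0.7,-0.019,-0.003,0.0,0.7,-0.019,-0.003,0.0,0.7,-0.019,-0.003,0.0,0.7,-0.019,-0.002,0.0,0.7,-0.019,-0.002,0.0,0.7,-0.019,-0.002,0.0,0.7,-0.019,-0.002,0.0,0.7,-0.019,-0.001,0.0,0.7]
```

Emit:
carry_out --plan '[-0.006,-0.002,0,0.7,-0.01,-0.003,0,0.7,-0.014,-0.004,0,0.7,-0.018,-0.005,0,0.7,-0.019,-0.005,0,0.7,-0.019,-0.004,0,0.7,-0.019,-0.004,0,0.7,-0.019,-0.004,0,0.7,-0.019,-0.004,0,0.7,-0.019,-0.003,0,0.7,-0.019,-0.003,0,0.7,-0.019,-0.003,0,0.7,-0.019,-0.002,0,0.7,-0.019,-0.002,0,0.7,-0.019,-0.001,0,0.7,-0.019,-0.001,0,0.7,-0.017,-0.001,0,0.7,-0.013,0,0,0.7,-0.01,0,0,0.7,-0.006,0,0,0.7]'

```text
time: 36.95
eef_pos: [0.5189, -0.3129, 0.2844]
tcp_rot: [0.745, 0.667, 0.003, -0.013]
contact_force: [0.1, 0.1, -2.1]
opening: 0.0169
```

```bash
python3 go.py 12 0.522,-0.322,=,85.5
```

```text
t 37.0 at [ 0.5189 -0.3129  0.2844] phi 83.6 tilt 1.51 open 0.0169 F [ 0.1  0.1 -2.1] zhor(mm per 100) [-1.3  2.3] j [-39.  21.  21.  91.   1. -33.]
[-0.009,0.004,-0.0,-1.9]
```

Emit:
carry_out --plan '[-0.006,0.003,0,-1,-0.004,0.003,0,-0.9,0,0,0.008,0,0,0,0.014,0,0,0,0.018,0,0,0,0.018,0,0,0,0.014,0,0,0,0.01,0,0,0,0.004,0,0,0,0,0,0,0,0,0]'

```text
time: 38.05
eef_pos: [0.5248, -0.3183, 0.1928]
tcp_rot: [0.731, 0.682, 0.004, -0.013]
contact_force: [0.2, -0.0, -2.7]
opening: 0.0172
```

```bash
python3 go.py 12 0.524,-0.324,0.154,85.5
```

```text
t 38.0 at [ 0.5248 -0.3183  0.1928] phi 86.0 tilt 1.54 open 0.0172 F [ 0.2 -0.  -2.7] zhor(mm per 100) [-1.2  2.4] j [-39.  22.   9.  78.   1. -35.]
[-0.001,-0.0,0.01,0.1,-0.001,-0.0,0.01,0.1,-0.001,-0.0,0.01,0.1,-0.001,-0.0,0.01,0.1]
```

Emit:
carry_out --plan '[-0.005,0,0.005,0,0,0,0.009,0,0,0,0.009,0,0,0,0.007,0,0,0,0.005,0,0,0,0.003,0,0,0,0.001,0,0,0,0,0]'

```text
time: 38.85
eef_pos: [0.5244, -0.3235, 0.1515]
tcp_rot: [0.731, 0.682, 0.004, -0.012]
contact_force: [0.2, -0.3, -1.5]
opening: 0.0169
```

```bash
python3 go.py 12 0.524,-0.324,0.139,85.5
```

```text
t 38.9 at [ 0.5244 -0.3235  0.1515] phi 86.0 tilt 1.41 open 0.0169 F [ 0.2 -0.3 -1.5] zhor(mm per 100) [-1.   2.2] j [-40.  23.   5.  73.   1. -36.]
[-0.0,-0.0,0.006,0.3,-0.0,-0.0,0.006,0.3]
```

Set down. Unhooking, then lifting and going back for the third.

Emit:
carry_out --plan '[0,0,0.006,0,0,0,0.004,0,0,0,0.002,0,0,0,0,0,0,-0.004,0,0,0,-0.006,0,0,0,-0.006,0,0,0,-0.002,0,0,0,0,0,0,0,0,0,0]'

```text
time: 39.85
eef_pos: [0.5047, -0.3221, 0.1401]
tcp_rot: [0.731, 0.682, 0.004, -0.011]
contact_force: [0.6, 0.8, -1.4]
opening: 0.0173
```

Emit:
carry_out --plan '[0,0,-0.004,0,0,0,-0.01,0,0,0,-0.02,0,0,0,-0.03,0,0,0,-0.03,0,0,0,-0.03,0,0,0,0,0,0,0,0,0]'

```text
time: 40.65
eef_pos: [0.5064, -0.3245, 0.2726]
tcp_rot: [0.731, 0.682, 0.004, -0.01]
contact_force: [0.7, -0.5, -1.9]
opening: 0.0172
```

```bash
cat > can.py <<'E'
# canister discs in the tray seen by the wrist camera: save crop, no viewing
from h import *
im=env.snapshot('wrist');cv2.imwrite('pics/wtray.png',im)
g=cv2.medianBlur(cv2.cvtColor(im,cv2.COLOR_BGR2GRAY),3)
c=cv2.HoughCircles(g,cv2.HOUGH_GRADIENT,1,30,param1=120,param2=18,minRadius=17,maxRadius=30)
P=env.camera_params('wrist')
for x,y,r in (c[0] if c is not None else []):
    print((round(float(x)),round(float(y)),round(float(r),1)),ray('wrist',(x,y),.03,P).round(4)[:2])
E
python3 can.py; python3 go.py 12 0.56,-0.02,0.26,86
```

```text
(478, 348, 29.4) [ 0.7132 -0.138 ]
(320, 212, 22.3) [ 0.527 -0.323]
(614, 410, 26.0) [0.8263 0.0495]
(272, 212, 24.8) [ 0.5223 -0.3737]
(118, 300, 20.5) [ 0.6153 -0.5633]
(558, 440, 23.6) [ 0.8718 -0.0191]
(184, 306, 25.7) [ 0.6289 -0.4899]
(636, 270, 24.6) [0.6214 0.0384]
(166, 276, 23.8) [ 0.5895 -0.5022]
t 40.7 at [ 0.5064 -0.3245  0.2728] phi 86.1 tilt 1.19 open 0.0172 F [-0.   0.8 -1. ] zhor(mm per 100) [-0.7  2. ] j [-41.  20.  18.  88.   1. -37.]
[0.012,0.001,0.0,0.0,0.012,0.001,0.0,0.0,0.012,0.001,0.0,0.0,0.012,0.001,0.0,0.0,0.012,0.001,0.0,0.0,0.012,0.001,0.0,0.0,0.012,0.001,0.0,0.0,0.012,0.001,0.0,0.0,0.012,0.001,0.0,0.0,0.012,0.001,0.0,0.0,0.012,0.001,0.0,0.0,0.012,0.001,0.0,0.0,0.012,0.001,0.0,0.0,0.012,0.001,0.0,0.0,0.012,0.001,0.0,0.0,0.012,0.001,0.0,0.0,0.012,0.001,0.0,0.0,0.012,0.001,0.0,0.0,0.012,0.001,0.0,0.0,0.012,0.001,0.0,0.0]
[0.012,0.001,0.0,0.0,0.012,0.001,0.0,0.0,0.012,0.001,0.0,0.0,0.012,0.001,0.0,0.0,0.012,0.001,0.0,0.0,0.012,0.001,0.0,0.0]
```

Emit:
carry_out --plan '[0.015,0.002,0,0,0.03,0.005,0,0,0.035,0.006,0,0,0.035,0.006,0,0,0.035,0.006,0,0,0.035,0.006,0,0,0.035,0.006,0,0,0.03,0.005,0,0,0.02,0.004,0,0,0.012,0.003,0,0,0.005,0,0,0,0,0,0,0,0,0,0,0]'

```text
time: 42.0
eef_pos: [0.5718, -0.0222, 0.2667]
tcp_rot: [0.731, 0.682, 0.0, -0.02]
contact_force: [0.3, -0.4, -1.8]
opening: 0.017
```

```bash
python3 go.py 20 0.562,-0.0184,=,85.3 0.562,-0.0184,0.2,85.3
```

```text
t 42.0 at [ 0.5718 -0.0222  0.2667] phi 86.1 tilt 2.25 open 0.0170 F [ 0.3 -0.4 -1.8] zhor(mm per 100) [-2.6  2.9] j [-11.  18.  13.  87.   1.  -7.]
[0.003,-0.01,-0.0,0.8,0.0,0.0,0.017,-0.0,0.0,0.0,0.017,-0.0,0.0,0.0,0.017,-0.0,0.0,0.0,0.017,-0.0]
```

Emit:
carry_out --plan '[0.001,-0.004,0,0.8,0.001,-0.003,0,0,0,0,0.01,0,0,0,0.02,0,0,0,0.02,0,0,0,0.01,0,0,0,0,0,0,0,0,0]'

```text
time: 42.8
eef_pos: [0.5617, -0.0218, 0.2037]
tcp_rot: [0.738, 0.674, 0.0, -0.019]
contact_force: [-0.0, 0.8, -1.4]
opening: 0.0169
```

```bash
python3 go.py 20 0.5638,-0.0193,=,85.3 ; python3 - <<'E'
from h import *
im=env.snapshot('wrist');cv2.imwrite('pics/w12.png',crop(im,220,130,440,290,3.4))
E
```

```text
t 42.8 at [ 0.5617 -0.0218  0.2037] phi 84.8 tilt 2.20 open 0.0169 F [-0.   0.8 -1.4] zhor(mm per 100) [-2.5  2.9] j [-12.  17.   3.  78.   1.  -6.]
[0.003,0.002,-0.0,-0.5]
```

View pics/w12.png

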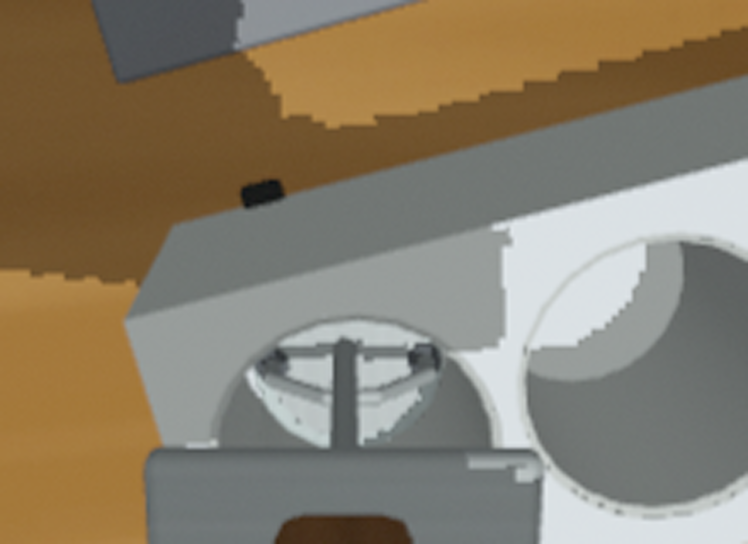

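Third bail: feet (273,361)/(424,359), flat top about (347,397), shaft end about (344,342). It is well aligned.

```bash
python3 - <<'E'
from h import *
P=env.camera_params('wrist');t=env.sense()['eef_pos']
f=lambda p,z:ray('wrist',np.array(p)/3.4+[220,130],z,P)
A,B,C=f((273,361),.038),f((424,359),.038),f((347,397),.068);d=B-A
m=(A+B)/2;print(m,np.degrees(np.arctan2(d[1],d[0])),np.linalg.norm(d),C)
a=np.arctan2(d[1],d[0])-np.pi/2;u=np.array([np.cos(a),np.sin(a)]);v=np.array([-u[1],u[0]])
S=f((344,342),t[2]-.1025)[:2]+.0025*u;D=(m+C)[:2]/2-S;print('shaft',S,'delta u,v',D@u,D@v)
E
```

```text
[ 0.58126627 -0.01793459  0.038     ] 85.26606982203583 0.03978761449776099 [ 0.5814301 -0.0192692  0.068    ]
shaft [ 0.56053742 -0.01905864] delta u,v 0.02070207558484687 0.002172670374808416
```

Emit:
carry_out --plan '[0.002,0,0,-0.4,0,0,0.01,0,0,0,0.012,0,0,0,0.012,0,0,0,0.01,0,0,0,0.005,0,0,0,0,0]'

```text
time: 43.55
eef_pos: [0.5614, -0.0181, 0.1518]
tcp_rot: [0.735, 0.677, 0.001, -0.018]
contact_force: [0.1, 0.1, -1.8]
opening: 0.0172
```

```bash
python3 go.py 20 0.5620,-0.0197,0.147,85.3
```

```text
t 43.5 at [ 0.5614 -0.0181  0.1518] phi 85.3 tilt 2.08 open 0.0172 F [ 0.1  0.1 -1.8] zhor(mm per 100) [-2.3  2.8] j [-11.  18.  -3.  70.   1.  -6.]
[-0.002,0.001,0.005,-0.0]
```

Emit:
carry_out --plan '[-0.001,0,0.004,0,0,0,0.001,0,0,0,0,0,0,0.003,0,0,0,0.005,0,0,0,0.006,0,0,0,0,0,0]'

```text
time: 44.25
eef_pos: [0.5774, -0.0206, 0.1475]
tcp_rot: [0.735, 0.677, 0.002, -0.017]
contact_force: [0.7, -0.2, -1.0]
opening: 0.0166
```

Emit:
carry_out --plan '[0,0,-0.004,0,0,0,-0.006,0,0,0,-0.006,0,0,0,-0.006,0,0,0,0,0,0,0,0,0]'

```text
time: 44.85
eef_pos: [0.578, -0.0212, 0.1718]
tcp_rot: [0.735, 0.677, 0.002, -0.017]
contact_force: [-0.1, -0.2, -2.1]
opening: 0.0172
```

```bash
python3 - <<'E'
from h import *
for _ in range(4): env.snapshot('wrist');print(env.sense()['contact_force'].round(2),env.sense()['eef_pos'])
E
```

```text
[ 0.63 -0.49 -2.1 ] [ 0.57800872 -0.02120669  0.17183817]
[ 0.98 -0.43 -2.97] [ 0.57792974 -0.02120632  0.1716381 ]
[-0.99 -0.43 -2.7 ] [ 0.57786864 -0.02115377  0.17149747]
[-0.85  0.21 -2.17] [ 0.57787277 -0.0211757   0.17144034]
```

Hooked: mean -2.5 N. Raising it and checking the tray.

Emit:
carry_out --plan '[0,0,-0.008,0,0,0,-0.012,0,0,0,-0.015,0,0,0,-0.018,0,0,0,-0.018,0,0,0,-0.018,0,0,0,-0.015,0,0,0,-0.01,0,0,0,0,0,0,0,0,0]'

```text
time: 46.05
eef_pos: [0.5801, -0.0245, 0.2972]
tcp_rot: [0.735, 0.677, 0.003, -0.015]
contact_force: [-0.1, -0.8, -2.8]
opening: 0.0171
```

```bash
python3 tray.py; python3 go.py 20 0.53,-0.264,0.29,85.5
```

```text
tray(top frame) [ 0.5261 -0.3233] sizes [0.12  0.216] y dir 85.4
t 46.1 at [ 0.58   -0.0246  0.2972] phi 85.3 tilt 1.80 open 0.0169 F [-0.6  0.4 -1.7] zhor(mm per 100) [-1.6  2.7] j [-11.  18.  18.  91.   1.  -7.]
[-0.019,-0.002,0.001,-0.0,-0.019,-0.002,0.001,-0.0,-0.019,-0.002,0.001,-0.0,-0.019,-0.002,0.001,-0.0,-0.019,-0.002,0.001,-0.0,-0.019,-0.002,0.001,-0.0,-0.019,-0.002,0.001,-0.0,-0.019,-0.002,0.001,-0.0,-0.019,-0.002,0.001,-0.0,-0.019,-0.002,0.001,-0.0,-0.019,-0.002,0.001,-0.0,-0.019,-0.002,0.001,-0.0,-0.019,-0.002,0.001,-0.0]
```

Emit:
carry_out --plan '[-0.006,-0.001,0,0,-0.01,-0.002,0,0,-0.014,-0.002,0,0,-0.018,-0.002,0,0,-0.018,-0.002,0,0,-0.018,-0.002,0,0,-0.018,-0.002,0,0,-0.018,-0.002,0,0,-0.018,-0.002,0,0,-0.018,-0.002,0,0,-0.018,-0.002,0,0,-0.016,-0.002,0,0,-0.013,-0.002,0,0,-0.009,-0.001,0,0,-0.005,0,0,0,0,0,0,0,0,0,0,0]'

```text
time: 47.8
eef_pos: [0.527, -0.2595, 0.287]
tcp_rot: [0.737, 0.675, 0.0, -0.019]
contact_force: [1.1, 0.1, -2.3]
opening: 0.017
```

```bash
python3 go.py 12 0.529,-0.2635,=,85.5
```

```text
t 47.8 at [ 0.527  -0.2595  0.287 ] phi 84.9 tilt 2.20 open 0.0170 F [ 1.1  0.1 -2.3] zhor(mm per 100) [-2.5  2.9] j [-35.  20.  19.  91.   1. -30.]
[-0.004,0.002,-0.0,-0.6]
```

Emit:
carry_out --plan '[-0.003,0.003,0,-0.5,0,0,0.008,0,0,0,0.014,0,0,0,0.018,0,0,0,0.018,0,0,0,0.016,0,0,0,0.01,0,0,0,0.004,0,0,0,0,0,0,0,0,0]'

```text
time: 48.8
eef_pos: [0.5292, -0.2562, 0.1938]
tcp_rot: [0.732, 0.681, 0.001, -0.019]
contact_force: [1.0, -0.3, -2.1]
opening: 0.017
```

```bash
python3 go.py 12 0.529,-0.2635,0.153,85.5
```

```text
t 48.8 at [ 0.5292 -0.2562  0.1938] phi 85.9 tilt 2.17 open 0.0170 F [ 1.  -0.3 -2.1] zhor(mm per 100) [-2.4  2.9] j [-34.  20.   6.  78.   1. -30.]
[-0.002,0.0,0.01,0.1,-0.002,0.0,0.01,0.1,-0.002,0.0,0.01,0.1,-0.002,0.0,0.01,0.1]
```

Emit:
carry_out --plan '[-0.007,0,0.005,0,0,0,0.009,0,0,0,0.009,0,0,0,0.008,0,0,0,0.005,0,0,0,0.003,0,0,0,0.001,0,0,0,0,0]'

```text
time: 49.6
eef_pos: [0.5282, -0.2632, 0.1514]
tcp_rot: [0.732, 0.681, 0.001, -0.018]
contact_force: [0.8, -0.4, -0.9]
opening: 0.017
```

```bash
python3 go.py 12 0.529,-0.2635,0.139,85.5
```

```text
t 49.6 at [ 0.5282 -0.2632  0.1514] phi 85.9 tilt 2.03 open 0.0170 F [ 0.8 -0.4 -0.9] zhor(mm per 100) [-2.2  2.8] j [-35.  21.   2.  72.   1. -31.]
[-0.0,0.0,0.006,0.2,-0.0,0.0,0.006,0.2]
```

Emit:
carry_out --plan '[0,0,0.006,0,0,0,0.004,0,0,0,0.002,0,0,0,0,0,0,-0.004,0,0,0,-0.006,0,0,0,-0.006,0,0,0,-0.002,0,0,0,0,0,0,0,0,0,0]'

```text
time: 50.6
eef_pos: [0.5085, -0.2617, 0.1402]
tcp_rot: [0.732, 0.681, 0.001, -0.017]
contact_force: [0.8, -0.4, -1.0]
opening: 0.0171
```

Emit:
carry_out --plan '[0,0,-0.004,0,0,0,-0.01,0,0,0,-0.02,0,0,0,-0.03,0,0,0,-0.03,0,0,0,-0.03,0,0,0,0,0,0,0,0,0]'

```text
time: 51.4
eef_pos: [0.5116, -0.2648, 0.2727]
tcp_rot: [0.732, 0.681, 0.002, -0.016]
contact_force: [0.1, 0.2, -1.7]
opening: 0.0172
```

```bash
python3 can.py; python3 go.py 30 0.42,0.0,0.29,90 0.40,0.2578,0.29,101.3; python3 - <<'E'
from h import *
im=cv2.imread('pics/wtray.png')
P=env.camera_params('wrist')
# tray rim corners from wrist: bright/grey mask of tray area
hsv=cv2.cvtColor(im,cv2.COLOR_BGR2HSV);m=((hsv[...,1]<40)&(hsv[...,2]>90)).astype(np.uint8);m[260:]=0
m=cv2.morphologyEx(m,cv2.MORPH_CLOSE,np.ones((9,9)))
c=max(cv2.findContours(m,0,2)[0],key=cv2.contourArea);h=cv2.convexHull(c)
a=cv2.approxPolyDP(h,8,True)[:,0];print(a.tolist());X=np.array([ray('wrist',p,.015,P) for p in a.astype(float)]);print(X[:,:2].round(3).tolist())
E
```

```text
(426, 342, 27.2) [ 0.7009 -0.1441]
(322, 206, 21.2) [ 0.5218 -0.2594]
(588, 260, 23.9) [0.6081 0.0423]
(574, 410, 28.2) [0.823  0.0541]
(216, 210, 23.8) [ 0.5187 -0.3725]
(262, 216, 23.8) [ 0.528  -0.3239]
(132, 312, 25.0) [ 0.6311 -0.4895]
t 51.5 at [ 0.5116 -0.2648  0.2728] phi 85.9 tilt 1.79 open 0.0172 F [-0.9  0.5 -1. ] zhor(mm per 100) [-1.9  2.5] j [-36.  18.  14.  88.   1. -32.]
[0.026,-0.011,-0.002,-0.4,0.026,-0.011,-0.002,-0.4,0.026,-0.011,-0.002,-0.4,0.026,-0.01,-0.002,-0.4,0.026,-0.01,-0.002,-0.4,0.026,-0.01,-0.002,-0.4,0.026,-0.01,-0.002,-0.4,0.026,-0.01,-0.002,-0.4,0.026,-0.01,-0.002,-0.4,0.026,-0.009,-0.002,-0.4,0.029,-0.002,-0.0,-1.3,0.029,-0.002,-0.0,-1.3,0.029,-0.001,-0.0,-1.3,0.029,-0.0,-0.0,-1.3,0.029,0.0,-0.0,-1.3,0.029,0.001,-0.0,-1.3,0.029,0.002,-0.0,-1.3,0.029,0.002,-0.0,-1.3,0.029,0.003,-0.0,-1.3]
[[164, 159], [359, 159], [357, 259], [175, 259]]
[[0.462, -0.424], [0.477, -0.215], [0.592, -0.222], [0.576, -0.433]]
```

All three canisters measure inside the tray: (0.522,-0.259), (0.528,-0.324) and (0.519,-0.373). Next I take the hook back to the front of the stand.

Emit:
carry_out --plan '[0.012,-0.005,0,-0.4,0.024,-0.01,0,-0.4,0.028,-0.011,0,-0.4,0.028,-0.01,0,-0.4,0.028,-0.01,0,-0.4,0.028,-0.01,0,-0.4,0.028,-0.01,0,-0.4,0.028,-0.01,0,-0.4,0.028,-0.009,0,-0.5,0.029,-0.003,0,-1.3,0.029,-0.002,0,-1.3,0.029,-0.001,0,-1.3,0.029,0,0,-1.3,0.029,0,0,-1.3,0.029,0.001,0,-1.3,0.029,0.002,0,-1.3,0.029,0.002,0,-1.3,0.02,0.002,0,-1.3,0.01,0,0,0,0,0,0,0]'

```text
time: 53.45
eef_pos: [0.3847, 0.2606, 0.2734]
tcp_rot: [0.626, 0.779, -0.003, -0.03]
contact_force: [0.5, -0.5, -1.2]
opening: 0.017
```

```bash
python3 go.py 30 0.416,0.261,=,101.3 0.416,0.261,0.166,101.3
```

```text
t 53.5 at [0.3847 0.2606 0.2734] phi 102.4 tilt 3.47 open 0.0170 F [ 0.5 -0.5 -1.2] zhor(mm per 100) [-5.1  3.3] j [22.  7. -1. 85.  3.  9.]
[-0.003,0.015,-0.0,0.5,-0.003,0.015,-0.0,0.5,0.0,0.0,0.027,-0.0,0.0,0.0,0.027,-0.0,0.0,0.0,0.027,-0.0,0.0,0.0,0.027,-0.0]
```

Emit:
carry_out --plan '[-0.003,0.015,0,0.5,-0.002,0.012,0,0.5,0,0,0,0,0,0,0,0,0,0,0,0,0,0,0,0,0,0,0,0,0,0,0,0,0,0,0,0,0,0,0,0,0,0,0,0,0,0,0,0,0,0,0,0,0,0,0,0,0,0,0,0,0,0,0,0,0,0,0,0,0,0,0,0,0,0,0,0,0,0,0,0]'

```text
time: 55.45
eef_pos: [0.4139, 0.258, 0.2714]
tcp_rot: [0.635, 0.772, -0.004, -0.03]
contact_force: [-0.3, -0.2, -1.8]
opening: 0.0172
```

```bash
python3 go.py 30 0.416,0.261,=,101.3
```

```text
t 55.5 at [0.4139 0.258  0.2714] phi 101.0 tilt 3.49 open 0.0172 F [-0.3 -0.2 -1.8] zhor(mm per 100) [-5.2  3.2] j [20.  9.  2. 85.  3.  9.]
[0.003,0.003,-0.0,-0.3]
```

Emit:
carry_out --plan '[0.002,0.002,0.01,-0.3,0,0,0.02,0,0,0,0.025,0,0,0,0.025,0,0,0,0.015,0,0,0,0.005,0,0,0,0,0,0,0,0,0]'

```text
time: 56.25
eef_pos: [0.4101, 0.2645, 0.165]
tcp_rot: [0.633, 0.774, -0.004, -0.03]
contact_force: [-0.1, -0.1, -1.3]
opening: 0.0171
```

```bash
python3 go.py 12 0.417,0.261,0.166,101.3 0.5,0.2778,0.166,101.3
```

```text
t 56.2 at [0.4101 0.2645 0.165 ] phi 101.4 tilt 3.49 open 0.0171 F [-0.1 -0.1 -1.3] zhor(mm per 100) [-5.2  3.2] j [ 21.  11. -11.  70.   3.  10.]
[-0.005,0.006,-0.001,0.1,0.0,0.011,-0.0,-0.0,0.0,0.011,-0.0,-0.0,0.0,0.011,-0.0,-0.0,0.0,0.011,-0.0,-0.0,0.0,0.011,-0.0,-0.0,0.0,0.011,-0.0,-0.0,0.0,0.011,-0.0,-0.0,0.0,0.011,-0.0,-0.0]
```

Emit:
carry_out --plan '[-0.005,0.003,-0.004,0,0,0.008,-0.001,0,0,0.01,0,0,0,0.01,-0.001,0,0,0.01,0,0,0,0,0,0]'

```text
time: 56.85
eef_pos: [0.4577, 0.2683, 0.172]
tcp_rot: [0.633, 0.774, -0.002, -0.029]
contact_force: [0.9, 0.3, -2.2]
opening: 0.0171
```

```bash
python3 go.py 12 0.5,0.2778,0.166,101.3
```

```text
t 56.9 at [0.4577 0.2683 0.172 ] phi 101.4 tilt 3.29 open 0.0171 F [ 0.9  0.3 -2.2] zhor(mm per 100) [-4.7  3.4] j [20. 15. -5. 72.  3.  8.]
[0.0,0.011,0.001,0.0,0.0,0.011,0.001,0.0,0.0,0.011,0.001,0.0,0.0,0.011,0.001,0.0]
```

Emit:
carry_out --plan '[0,0.01,0,0,0,0.011,0,0,0,0.01,0,0,0,0.007,0,0,0,0.002,0,0,0,0,0,0]'

```text
time: 57.45
eef_pos: [0.5006, 0.277, 0.1693]
tcp_rot: [0.633, 0.774, -0.002, -0.029]
contact_force: [-0.5, 0.2, -1.0]
opening: 0.0172
```

```bash
python3 go.py 12 0.5,0.2778,0.142,101.3
```

```text
t 57.5 at [0.5006 0.277  0.1693] phi 101.4 tilt 3.36 open 0.0172 F [-0.5  0.2 -1. ] zhor(mm per 100) [-4.8  3.3] j [19. 19.  1. 74.  3.  8.]
[0.0,-0.0,0.009,0.0,0.0,-0.0,0.009,0.0,0.0,-0.0,0.009,0.0]
```

Emit:
carry_out --plan '[0,0,0.006,0,0,0,0.008,0,0,0,0.007,0,0,0,0.004,0,0,0,0.002,0,0,0,0,0]'

```text
time: 58.05
eef_pos: [0.4981, 0.2779, 0.141]
tcp_rot: [0.633, 0.774, -0.002, -0.029]
contact_force: [-0.7, -0.3, 2.4]
opening: 0.0169
```

```bash
python3 go.py 12 0.5,0.2778,0.140,101.3
```

```text
t 58.0 at [0.4981 0.2779 0.141 ] phi 101.4 tilt 3.31 open 0.0169 F [-0.7 -0.3  2.4] zhor(mm per 100) [-4.7  3.3] j [19. 20. -3. 70.  3.  8.]
[-0.0,0.002,0.001,0.1]
```

Contact at z 0.141 with F up 2.4 N: the collar is resting on the prongs. Releasing.

Emit:
carry_out --plan '[0,0,0,0,0,0,0,0,0,0,0,0,0,0,0,0,0,0,0,0,0,0,0,0]' --gripper 1

```text
time: 58.65
eef_pos: [0.4982, 0.2781, 0.1413]
tcp_rot: [0.633, 0.774, -0.002, -0.029]
contact_force: [-0.1, 0.8, 0.1]
opening: 0.0858
```

Emit:
carry_out --plan '[0,0,-0.006,0,0,0,-0.015,0,0,0,-0.03,0,0,0,-0.04,0,0,0,-0.03,0,0,0,-0.015,0,0,0,0,0,0,0,0,0]'

```text
time: 59.45
eef_pos: [0.5041, 0.273, 0.2837]
tcp_rot: [0.633, 0.774, -0.002, -0.029]
contact_force: [0.3, -0.2, -0.2]
opening: 0.0854
```

```bash
python3 - <<'E'
from h import *
import pickle
for n in('scene','top','wrist'):cv2.imwrite(f'pics/r_{n}.png',env.snapshot(n))
pickle.dump(env.camera_params('wrist'),open('P9.pkl','wb'))
# grey cover in the wrist/top picture
im=cv2.imread('pics/r_top.png');a=cv2.imread('pics/top0.png')
w=cv2.imread('pics/r_wrist.png');P=env.camera_params('wrist');print(proj('wrist',[[.445,.026,.006],[.445,.026,.038],[.499,.278,.196],[.499,.278,.146]],P))
print(proj('top',[[.445,.026,.006],[.499,.278,.146]]))
E
python3 go.py 12 0.443,0.026,0.2,99.8
```

```text
[[ 92.49807681  97.25398577]
 [ 75.10728877  94.86911768]
 [324.91597625 239.50155264]
 [321.65976771 221.90819259]]
[[317.60406522 290.01273039]
 [199.13165522 264.03968819]]
t 59.6 at [0.5037 0.2729 0.2828] phi 101.4 tilt 3.37 open 0.0853 F [-0.3 -0.1 -0.9] zhor(mm per 100) [-4.9  3.3] j [19. 18. 15. 90.  3.  7.]
[-0.01,-0.005,0.004,0.1,-0.01,-0.005,0.004,0.1,-0.01,-0.005,0.004,0.1,-0.01,-0.005,0.004,0.1,-0.01,-0.005,0.004,0.1,-0.01,-0.005,0.004,0.1,-0.01,-0.005,0.004,0.1,-0.01,-0.005,0.004,0.1,-0.01,-0.005,0.004,0.1,-0.01,-0.005,0.004,0.1,-0.01,-0.005,0.004,0.1,-0.01,-0.005,0.004,0.1,-0.01,-0.005,0.004,0.1,-0.01,-0.005,0.004,0.1,-0.01,-0.005,0.004,0.1,-0.01,-0.005,0.004,0.1,-0.01,-0.005,0.004,0.1,-0.01,-0.005,0.004,0.1,-0.01,-0.004,0.004,0.1,-0.01,-0.004,0.004,0.1]
[-0.01,-0.004,0.004,0.1,-0.01,-0.004,0.004,0.1,-0.01,-0.004,0.004,0.1]
```

Emit:
carry_out --plan '[-0.014,-0.006,0.001,0.1,-0.025,-0.01,0.002,0.1,-0.025,-0.01,0.002,0.1,-0.025,-0.01,0.002,0.1,-0.025,-0.01,0.002,0.1,-0.025,-0.01,0.002,0.1,-0.025,-0.01,0.002,0.1,-0.025,-0.01,0.002,0.1,-0.02,-0.008,0.002,0.1,-0.01,-0.005,0,0.1,0,0,0,0,0,0,0,0]'

```text
time: 60.8
eef_pos: [0.4474, 0.0282, 0.2505]
tcp_rot: [0.64, 0.768, -0.009, -0.035]
contact_force: [-0.4, 0.1, -0.1]
opening: 0.0855
```

```bash
python3 go.py 20 0.443,0.026,0.2,99.8; cat > cov.py <<'E'
from h import *
def cov(z=0.):
    im=env.snapshot('wrist');cv2.imwrite('pics/cov.png',im);P=env.camera_params('wrist')
    hsv=cv2.cvtColor(im,cv2.COLOR_BGR2HSV)
    q=proj('wrist',[.443,.026,z+.02],P)[0];print('expect',q.round(0))
    M=np.full(im.shape[:2],0,np.uint8)   # window = plate region + 40 mm
    b=proj('wrist',[[.443+sx*.075,.026+sy*.14,z+.006] for sx,sy in((-1,-1),(-1,1),(1,1),(1,-1))],P);cv2.fillConvexPoly(M,b.astype(np.int32),1)
    for name,m,zz in(('bar',(im.max(2)<50),z+.038),('plate',(hsv[...,1]<45)&(im.min(2)>60),z+.006)):
        m=cv2.morphologyEx((m&(M>0)).astype(np.uint8),cv2.MORPH_OPEN,np.ones((3,3)))
        cs=sorted(cv2.findContours(m,0,2)[0],key=cv2.contourArea)[-3:]
        for c in cs:
            r=cv2.minAreaRect(c);B=cv2.boxPoints(r);X=np.array([ray('wrist',p,zz,P) for p in B])
            L=np.array([np.linalg.norm(X[1]-X[0]),np.linalg.norm(X[2]-X[1])]);d=X[1]-X[0] if L[0]>L[1] else X[2]-X[1]
            print(name,'px',np.round(r[0]),'c',X[:,:2].mean(0).round(4),'L',L.round(3),'dir %.1f'%(np.degrees(np.arctan2(d[1],d[0]))%180))
if __name__=="__main__":cov()
E
python3 cov.py
```

```text
t 60.8 at [0.4474 0.0282 0.2505] phi 100.3 tilt 4.11 open 0.0855 F [-0.4  0.1 -0.1] zhor(mm per 100) [-6.5  3.1] j [ -8.   7.  -4.  83.   1. -18.]
[-0.0,-0.002,0.017,0.2,-0.0,-0.002,0.017,0.2,-0.0,-0.002,0.017,0.2]
expect [311. 203.]
bar px [380. 274.] c [0.5027 0.1103] L [0.01  0.006] dir 99.6
bar px [309. 206.] c [0.4444 0.0249] L [0.06  0.015] dir 9.7
plate px [394. 280.] c [0.5166 0.1377] L [0.022 0.006] dir 99.5
plate px [308. 202.] c [0.446  0.0251] L [0.084 0.212] dir 100.3
```

The cover is where I left it: bar at (0.4444,0.0249), direction 9.7°. The tool has tilted to 4°, so I'm making the row planner account for the full orientation.

```bash
python3 - <<'E'
s=open('go.py').read()
i=s.index("        c,t=np.cos");j=s.index("phi+=df/n")
s=s[:i]+'''        e=M.T@(d/n);rows.append([round(float(v),3) for v in e]+[round(float(-df/n),1)]);M=M@R.from_euler("z",-df/n,degrees=True).as_matrix();'''+s[j:]
open('go.py','w').write(s)
E
python3 go.py 25 0.4445,0.025,0.05,99.8 0.4445,0.025,0.03,99.8,10
```

```text
t 60.9 at [0.4475 0.0284 0.2505] phi 100.4 tilt 4.11 open 0.0853 F [-0.4  0.8  0.3] zhor(mm per 100) [-6.5  3. ] j [ -8.   7.  -4.  83.   1. -18.]
[-0.001,0.001,0.022,0.1,-0.001,0.001,0.022,0.1,-0.001,0.001,0.022,0.1,-0.001,0.001,0.022,0.1,-0.001,0.001,0.022,0.1,-0.001,0.001,0.022,0.1,-0.001,0.001,0.022,0.1,-0.001,0.001,0.022,0.1,-0.001,0.001,0.022,0.1,-0.0,0.001,0.01,0.0,-0.0,0.001,0.01,0.0]
```

Emit:
carry_out --plan '[-0.001,0.001,0.015,0.1,-0.001,0.001,0.022,0.1,-0.001,0.001,0.022,0.1,-0.001,0.001,0.022,0.1,-0.001,0.001,0.022,0.1,-0.001,0.001,0.022,0.1,-0.001,0.001,0.022,0,-0.001,0.001,0.022,0,-0.001,0.001,0.018,0,0,0.001,0.01,0,0,0,0.005,0,0,0,0,0]'

```text
time: 62.05
eef_pos: [0.4493, 0.0382, 0.0413]
tcp_rot: [0.637, 0.77, -0.007, -0.033]
contact_force: [-0.8, 1.0, 0.3]
opening: 0.0857
```

```bash
python3 go.py 8 0.4445,0.025,0.004,99.8
```

```text
t 62.0 at [0.4493 0.0382 0.0413] phi 100.7 tilt 3.92 open 0.0857 F [-0.8  1.   0.3] zhor(mm per 100) [-6.1  3.1] j [ -7.  15. -26.  53.   1. -18.]
[-0.003,-0.001,0.007,0.2,-0.003,-0.001,0.007,0.2,-0.003,-0.001,0.007,0.2,-0.003,-0.001,0.007,0.2,-0.003,-0.001,0.007,0.2]
```

Emit:
carry_out --plan '[-0.007,-0.002,0.006,0.5,-0.006,-0.002,0.008,0.4,-0.002,-0.001,0.008,0,0,0,0.007,0,0,0,0.003,0,0,0,0,0]'

```text
time: 62.65
eef_pos: [0.4462, 0.0217, 0.008]
tcp_rot: [0.644, 0.764, -0.007, -0.032]
contact_force: [-0.4, 0.1, -0.2]
opening: 0.0851
```

```bash
python3 go.py 8 0.4445,0.025,0.004,99.8
```

```text
t 62.6 at [0.4462 0.0217 0.008 ] phi 99.7 tilt 3.73 open 0.0851 F [-0.4  0.1 -0.2] zhor(mm per 100) [-5.8  3.1] j [ -9.  17. -30.  47.   1. -19.]
[0.003,-0.001,0.004,-0.1]
```

Emit:
carry_out --plan '[0.003,-0.001,0.003,0,0,0,0,0,0,0,0,0]'

```text
time: 62.95
eef_pos: [0.4446, 0.0251, 0.0052]
tcp_rot: [0.644, 0.764, -0.007, -0.032]
contact_force: [0.2, 0.6, 0.1]
opening: 0.0856
```

Emit:
carry_out --plan '[0,0,0,0,0,0,0,0,0,0,0,0,0,0,0,0,0,0,0,0,0,0,0,0,0,0,0,0]' --gripper 0 --squeeze 60

```text
time: 63.65
eef_pos: [0.4451, 0.0253, 0.0062]
tcp_rot: [0.644, 0.764, -0.006, -0.031]
contact_force: [-1.4, 0.1, 1.1]
opening: 0.0144
```

```bash
python3 go.py 8 =,=,0.15,= && python3 cov.py
```

```text
t 63.6 at [0.4451 0.0253 0.0062] phi 99.7 tilt 3.63 open 0.0144 F [-1.4  0.1  1.1] zhor(mm per 100) [-5.6  3. ] j [ -8.  17. -30.  47.   1. -18.]
[0.0,-0.0,-0.008,-0.0,0.0,-0.0,-0.008,-0.0,0.0,-0.0,-0.008,-0.0,0.0,-0.0,-0.008,-0.0,0.0,-0.0,-0.008,-0.0,0.0,-0.0,-0.008,-0.0,0.0,-0.0,-0.008,-0.0,0.0,-0.0,-0.008,-0.0,0.0,-0.0,-0.008,-0.0,0.0,-0.0,-0.008,-0.0,0.0,-0.0,-0.008,-0.0,0.0,-0.0,-0.008,-0.0,0.0,-0.0,-0.008,-0.0,0.0,-0.0,-0.008,-0.0,0.0,-0.0,-0.008,-0.0,0.0,-0.0,-0.008,-0.0,0.0,-0.0,-0.008,-0.0,0.0,-0.0,-0.008,-0.0]
expect [326. 309.]
bar px [355. 341.] c [0.4487 0.0412] L [0.078 0.155] dir 92.5
plate px [313. 297.] c [0.4467 0.0243] L [0.212 0.091] dir 99.8
```

Emit:
carry_out --plan '[0,0,-0.006,0,0,0,-0.012,0,0,0,-0.018,0,0,0,-0.02,0,0,0,-0.02,0,0,0,-0.02,0,0,0,-0.02,0,0,0,-0.015,0,0,0,-0.005,0,0,0,0,0]'

```text
time: 64.7
eef_pos: [0.4509, 0.0211, 0.1475]
tcp_rot: [0.644, 0.764, -0.007, -0.034]
contact_force: [0.2, -0.1, -2.2]
opening: 0.0144
```

```bash
python3 go.py 15 0.570,0.0476,0.155,99.7
```

```text
t 64.7 at [0.4509 0.0211 0.1475] phi 99.7 tilt 3.95 open 0.0144 F [ 0.2 -0.1 -2.2] zhor(mm per 100) [-6.1  3.2] j [ -9.  10. -16.  68.   1. -19.]
[0.001,0.013,-0.002,-0.0,0.001,0.013,-0.002,-0.0,0.001,0.013,-0.002,-0.0,0.001,0.013,-0.002,-0.0,0.001,0.013,-0.002,-0.0,0.001,0.013,-0.002,-0.0,0.001,0.013,-0.002,-0.0,0.001,0.013,-0.002,-0.0,0.001,0.013,-0.002,-0.0]
```

Emit:
carry_out --plan '[0.001,0.006,-0.002,0,0.001,0.012,-0.002,0,0.001,0.014,-0.002,0,0.001,0.014,-0.002,0,0.001,0.014,-0.002,0,0.001,0.014,-0.002,0,0.001,0.014,-0.001,0,0,0.012,0,0,0,0.008,0,0,0,0.003,0,0,0,0,0,0,0,0,0,0]'

```text
time: 65.9
eef_pos: [0.5677, 0.0504, 0.1454]
tcp_rot: [0.644, 0.764, -0.011, -0.039]
contact_force: [0.2, -0.7, -2.5]
opening: 0.0143
```

```bash
python3 go.py 8 0.570,0.0476,=,99.7 0.570,0.0476,0.12,99.7
```

```text
t 65.9 at [0.5677 0.0504 0.1454] phi 99.7 tilt 4.64 open 0.0143 F [ 0.2 -0.7 -2.5] zhor(mm per 100) [-7.4  3.4] j [ -4.  21.   0.  73.   2. -14.]
[-0.003,0.002,-0.0,-0.0,-0.0,0.0,0.006,-0.0,-0.0,0.0,0.006,-0.0,-0.0,0.0,0.006,-0.0,-0.0,0.0,0.006,-0.0]
```

Emit:
carry_out --plan '[-0.003,0.002,0,0,0,0,0.006,0,0,0,0.008,0,0,0,0.007,0,0,0,0.004,0,0,0,0,0,0,0,0,0]'

```text
time: 66.6
eef_pos: [0.5667, 0.0482, 0.1181]
tcp_rot: [0.644, 0.764, -0.011, -0.039]
contact_force: [0.0, -1.2, -1.5]
opening: 0.0146
```

```bash
python3 go.py 8 0.570,0.0476,0.112,99.7
```

```text
t 66.6 at [0.5667 0.0482 0.1181] phi 99.6 tilt 4.67 open 0.0146 F [ 0.  -1.2 -1.5] zhor(mm per 100) [-7.4  3.4] j [ -4.  22.  -3.  70.   2. -14.]
[-0.001,0.004,0.006,-0.1]
```

Emit:
carry_out --plan '[0,0.004,0.002,0,0,0,0.003,0,0,0,0.001,0,0,0,0,0,0,0,0,0]'

```text
time: 67.1
eef_pos: [0.5712, 0.0493, 0.1126]
tcp_rot: [0.644, 0.764, -0.01, -0.038]
contact_force: [-1.4, 0.4, -0.4]
opening: 0.0145
```

```bash
python3 go.py 8 0.570,0.0476,0.111,99.7
```

```text
t 67.1 at [0.5712 0.0493 0.1126] phi 99.6 tilt 4.56 open 0.0145 F [-1.4  0.4 -0.4] zhor(mm per 100) [-7.2  3.4] j [ -4.  22.  -3.  69.   2. -14.]
[-0.002,-0.001,0.002,-0.1]
```

Emit:
carry_out --plan '[-0.001,-0.001,0.001,0,0,0,0,0]'

```text
time: 67.3
eef_pos: [0.5708, 0.0483, 0.1121]
tcp_rot: [0.644, 0.764, -0.01, -0.038]
contact_force: [1.0, 1.7, 1.7]
opening: 0.0146
```

Emit:
carry_out --plan '[0,0,0,0,0,0,0,0,0,0,0,0,0,0,0,0,0,0,0,0,0,0,0,0]' --gripper 1

```text
time: 67.9
eef_pos: [0.5707, 0.0479, 0.112]
tcp_rot: [0.644, 0.764, -0.01, -0.038]
contact_force: [-0.1, 0.6, -0.2]
opening: 0.0854
```

```bash
python3 go.py 25 =,=,0.25,= 0.43,-0.08,0.3,=
```

```text
t 67.9 at [0.5707 0.0479 0.112 ] phi 99.6 tilt 4.49 open 0.0854 F [-0.1  0.6 -0.2] zhor(mm per 100) [-7.1  3.4] j [ -4.  22.  -3.  69.   2. -14.]
[0.001,-0.001,-0.023,-0.0,0.001,-0.001,-0.023,-0.0,0.001,-0.001,-0.023,-0.0,0.001,-0.001,-0.023,-0.0,0.001,-0.001,-0.023,-0.0,0.001,-0.001,-0.023,-0.0,-0.013,-0.02,-0.006,-0.0,-0.013,-0.02,-0.006,-0.0,-0.013,-0.02,-0.006,-0.0,-0.013,-0.02,-0.006,-0.0,-0.013,-0.02,-0.006,-0.0,-0.013,-0.02,-0.006,-0.0,-0.013,-0.02,-0.006,-0.0,-0.013,-0.02,-0.006,-0.0]
```

Emit:
carry_out --plan '[0.001,-0.001,-0.008,0,0.001,-0.001,-0.02,0,0.001,-0.001,-0.03,0,0.001,-0.001,-0.03,0,0.001,-0.001,-0.03,0,0.001,-0.001,-0.03,0,-0.013,-0.02,-0.006,0,-0.02,-0.025,-0.006,0,-0.02,-0.025,-0.006,0,-0.02,-0.025,-0.006,0,-0.02,-0.025,-0.006,0,-0.02,-0.025,-0.006,0,-0.02,-0.025,0,0,-0.01,-0.01,0,0,0,0,0,0,0,0,0,0]'

```text
time: 69.5
eef_pos: [0.4165, -0.1291, 0.3178]
tcp_rot: [0.644, 0.765, -0.009, -0.034]
contact_force: [0.8, -0.4, 0.4]
opening: 0.0858
```

```bash
python3 tray.py; python3 - <<'E'
from h import *
t=env.snapshot('top');s=env.snapshot('scene');w=env.snapshot('wrist');cv2.imwrite('pics/f_top.png',t);cv2.imwrite('pics/f_scene.png',s)
print(env.sense()['eef_pos'])
o=np.zeros((600,800,3),np.uint8)
o[:300]=cv2.resize(crop(t,180,200,520,310,2),(800,300))[:300] if 0 else cv2.resize(t[195:322,180:520],(800,300))
o[300:,:400]=cv2.resize(s[200:410,150:430],(400,300));o[300:,400:]=cv2.resize(w,(400,300))
cv2.imwrite('pics/final.png',o)
E
```

```text
tray(top frame) [ 0.4544 -0.297 ] sizes [0.268 0.283] y dir 85.4
[ 0.41698705 -0.12855136  0.31714738]
```

View pics/final.png

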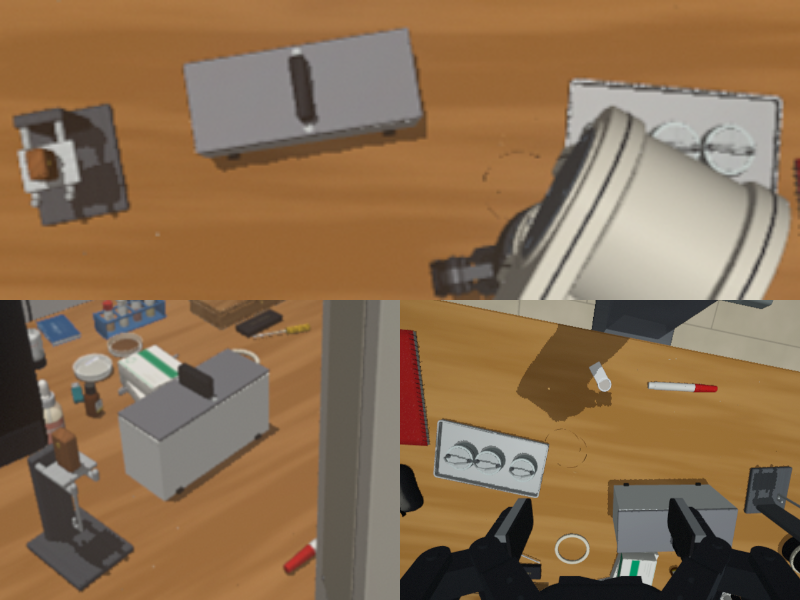

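The final view shows the following:
- **Cover:** square on the block. Its corners are within about 1.5 px of the start picture.
- **Hook:** hanging on the prongs, collar at about (48,165) in the top crop.
- **Canisters:** three upright in the tray in the wrist view, at (458,455), (488,458) and (522,465).
- **Arm:** clear of everything.

Handing in.

```bash
python3 -c "
from bench import env
print(env.hand_in(),env.sense()['time'])"
```

```text
the job is handed in; nothing more can be done
the job is handed in; nothing more can be done
```

The job is done and handed in at about 70 s of the 210 s allowed; no verdict is reported.

I laid the cover on the desk and used the hook to lift all three canisters out by their bails into the tray. I then hung the hook back on its prongs and put the cover back on the block.

**Last checks:**
- **Cover:** the corners in the final top picture lie within about 1.5 px (roughly 3 mm) of the start picture.
- **Hook:** the collar is back in its starting place. It touched the prongs at a TCP height of 0.141 m, against 0.140 m when I picked it up.
- **Canisters:** all three look upright in the tray. Measured before the hook was hung back, they were within about 10 mm of the tray's centre line in x and within about 65 mm in y.

**What failed or disagreed:**
- **First grasp missed:** the first grasp of the cover closed on nothing. The fingertips stood about 33 mm higher than the stated reach, so I measured real contact heights and worked from those.
- **Tray knocked:** the tray was moved about 23 mm during the run. I found it with the top camera and placed the canisters to its new position.
- **Tool tilt:** the tool crept to about 4.5° of tilt. I compensated for it, so nothing was released more than about 3° off level.
- **Last tray reading invalid:** the final top-camera reading of the tray was spoiled by the arm covering part of it, so I judged the tray from the wrist picture instead.

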